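Lay an air cylinder in the V-cradle and close the toggle clamp on it

ROBOT

A 7-joint arm with a two-finger parallel gripper is mounted at the origin on a cart in front of the work surface, level with it; the furniture and walls round the work are solid. World frame = base frame: x ahead of the robot, y to its left, z up, the work surface at z = 0. Lengths are in m, angles in rad, forces in N, time in s.
With the tool pointing down it reaches from about 0.425 to 0.925 m from the base axis. Payload 6.8 kg.
Tool frame: the origin (TCP) lies midway between the tips of the shut fingers; the grasp point (between the pads) lies 19 mm behind it; z points along the fingers, y is the direction in which the jaws open and shut (so a half turn about z gives the same grasp; the last joint's range is limited). The gripper opens to 85 mm and grips with 20 to 120 N. Pads are 22 mm wide; open, the fingers measure 114 mm over their backs; the gripper's body (76 mm by 85 mm) begins 54 mm behind the grasp point. The pads swing forward as they close: fully open they stand 13 mm farther back than shut.
Start: joints at [-1.344, 0.477, 0.022, 1.555, -0.011, 1.109, -0.083], TCP at [0.222, 0.638, 0.231] pointing down, gripper open.
Joint ranges: [-2.96, 2.96], [-0.34, 2.1], [-1.41, 1.46], [0.24, 2.44], [-1.37, 4.51], [0.17, 1.92], [-2.96, 2.96]. Speed limits (rad/s): [2.39, 2.39, 3.14, 3.14, 3.14, 3.14, 3.14].

INTERFACE

Orientations are given as a unit quaternion [x, y, z, w].
In Python, from plant import env, eyes, models gives the robot as it stands.
- The arm moves only by the tool play_rows, never from a script. Its argument "steps" is a list of rows, each a list of 7 numbers: the turn, a rotation vector about the tool's x, y, z in rad, then the shift along the tool's x, y, z in mm, then the opening in per cent of the stroke, from 0 (shut) to 100 (fully open). In form: [[wx, wy, wz, dx, dy, dz, jaw], ...]. A call has 1 to 20 rows; each row is the pose to reach, as a shift and turn from the pose commanded when the call began, along the tool's axes at that moment; what a row does not reach only later rows make up. A row lasts 1/10 s, in which the tool goes at most 50 mm and 8.59 degrees, less where a joint would pass 70% of its speed; a pose out of reach is approached as far as the arm can. A call with a gripper value outside its range is refused whole. The fingers move at their own pace and stop on an object; "newtons" is the grip in N (left out, the last holds). Time passes only in rows, so rows that repeat a pose let the fingers close. It gives the time, the measured TCP pose, the force and the opening at its end, in the units of the state.
- env.state(): the state, without advancing time (a new reading comes with each control period).
- eyes.capture(name): name is "side" or "top"; returns the picture (400x640x3 uint8, red, green, blue); there is no depth.
- eyes.get_calibration(name): a dict with "fx", "fy", "cx", "cy" (pixels), "T" (4x4, takes a point from camera to world coordinates). Camera axes: x right, y down, z forward; pixel columns grow to the right and rows downward; lengths in m; the calibration is good to about 2 mm. A picture is of the moment at which its call begins. get_calibration takes no time and is no camera call.
- env.finish_job(): hands the job in, once; it reports no verdict.
Trained networks look in the newest picture that a camera, given by its name, has taken for a name from the list of things; names that differ only in an ending like _2 or _b are one class to them, and where a whole thing is asked for, a point or a joint stands for the part that bears it (a point fixed in the world has none). Each returns a list of dicts, best first, with "p" (0 to 1); they miss things now and then, are a little off and sometimes report something else, mostly with a low value. They report only what shows in the picture. A call takes as long as a camera call. They do not tell look-alikes from the thing itself.
- models.search_frame(target, camera): "at" ([x, y, z] in m, in world coordinates, good to about 4 mm: the middle of the surface that is visible of it).
The state is a dict: "time": time; "joint_pos": joint angles; "joint_vel": joint speeds; "joint_efforts": joint torques, N m; "tcp_pos": TCP position; "tool_rot": TCP orientation; "wrist_force": force on the tool from outside, world axes, zero at the start; "torque": the same for the moment, N m; "finger_gap": finger opening in m.
Only numpy, scipy, OpenCV 4.12 (cv2) and the standard library are available. Lean on these libraries where they do the work, as an engineer would, in place of code of your own. Each camera call takes 0.05 s, during which the arm holds its last target.

TASK

The air cylinder standing on the table needs a new rod seal. Lay it gently on its side in the V of the blue cradle, its rear end up against the end stop so that the end with the black gland and the rod hangs out over the open end, and then push the red toggle-clamp handle all the way down so that the clamp's rubber foot holds it. Do not drop the cylinder or let it fall over on the table.

Things in the scene. Friction and masses are not known exactly. Their poses are not given: they have to be found in the camera images.
- cylinder: Round air cylinder, 0.32 kg: smooth metal body 40 mm thick, 150 mm long, then a black gland (33 mm thick, 14 mm) and a bare rod end (12 mm thick, 18 mm); 182 mm in all. Starts upright on its flat rear end, rod up. Origin: centre of the rear end. z axis: from rear end to rod; its turn about z does not matter. Centre of mass about 64 mm from the rear end.
- cylinder_mid (a point): Middle of that cylinder's metal body, on its axis, 75 mm from the rear end (75 mm up while it stands). Axes as for the cylinder. To keep the fingers clear of the cradle, grip the body not here but 115 to 130 mm from the rear end, where it will hang out over the cradle's open end.
- cradle: Fixed blue V-cradle; origin on the table under the seat point; y axis along the V. Base plate 84 mm wide, 10 mm thick, y = -95 to 95 mm. Behind the end stop (y = -77 to -15 mm) stands the toggle clamp; open, its arm stands almost upright over y = -66 to -20 mm, up to 155 mm above the table.
- seat (a point): On the axis of a seated cylinder, at the face of the end stop, 70 mm above the table. y: level, along the V from stop to open end; z up; x across. The 90 degree V runs from y = 0 to 90 mm; its upper edges are 24 mm either side of the axis and 4 mm below it (outside 31 mm). Stop: 46 mm wide, up to 4 mm above the axis. A seated cylinder's body hangs out free from y = 90 to 150 mm.
- clamp_foot: Spring-loaded round rubber foot, 17 mm thick, on the end of the clamp's arm; origin: centre of its pressing face. With the clamp closed it presses on the cylinder from above, at seat y = 32 mm, with about 3 N.
- handle_grip (a point): Middle of the clamp handle's round red grip (17 mm thick, 65 mm long). The handle turns in the plane of seat y and z about a pivot at seat y = -62, z = +16 mm; this point is 86 mm from the pivot. Open, it slopes up and away at about 50 degrees; fully down it is level, this point at seat y = -147, z = +26 mm. Press it down from above with closed fingers; this takes about 5 to 9 N.
- clamp_handle (a joint): Angle of the toggle-clamp handle in rad: 0 fully open, 0.85 fully down at its stop (closed). The arm is linked to it and turns 1.9 times as far. The pivot is stiff: the handle stays where it is left.
There are look-alikes about, which are no part of the job. There is more than one size of the cylinder; the job needs the larger.

How it is judged:
By the outcome, as a careful person would: the job done as asked, in the order asked, and still so for the second after the job is handed in, with the robot touching nothing.
It also fails if it takes over 51 s, if anything falls off the work surface, if the arm or the gripper's body presses on something with over 40 N, if the wrist force passes 120 N, or if a joint passes its speed limit or range.

## Working session

There is one attempt and no reset: what is moved stays moved. The work goes in short steps, Python scripts to look and compute and a tool call to move; the robot and the scene stay as the last step left them, time stands still between calls to the robot, and variables do not carry over. Pictures are saved under pics/ and viewed, and the job is handed in when it is done.

Besides the shell and the picture viewer there is one more tool, called by a JSON object that holds its "api" and its "payload", one argument or row to a line. play_rows: Moves the arm, as the interface text tells. Its arguments: {"type":"object","properties":{"steps":{"type":"array","items":{"type":"array","items":{"type":"number"}}},"newtons":{"type":"number"}},"required":["steps"]}

```bash
ls; mkdir -p pics; python3 - <<'E'
from plant import env, eyes, models
import cv2, numpy as np
np.set_printoptions(precision=4,suppress=True)
for n in ("side","top"):
    im=eyes.capture(n); cv2.imwrite(f"pics/{n}0.png",im[:,:,::-1])
    c=eyes.get_calibration(n); print(n,c["fx"],c["fy"],c["cx"],c["cy"]);print(np.array(c["T"]))
    for t in ("cylinder","cradle","clamp_foot","handle_grip"):
        print(t,[(np.round(d["at"],3).tolist(),round(d["p"],2)) for d in models.search_frame(t,n)])
s=env.state();print(s)
E
```

```text
pics
side 462.4885445138701 462.4885445138701 315.2211768976935 205.2690006065419
[[ 0.9817 -0.1293  0.1402  0.3741]
 [-0.1894 -0.5754  0.7956 -0.7034]
 [-0.0222 -0.8076 -0.5894  0.6498]
 [ 0.      0.      0.      1.    ]]
cylinder [([0.411, 0.144, 0.072], 0.63), ([0.447, -0.074, 0.1], 0.58)]
cradle [([0.547, -0.069, 0.035], 0.96)]
clamp_foot []
handle_grip [([0.539, -0.137, 0.165], 0.59)]
top 443.96966303681234 443.96966303681234 319.44959882691984 196.5478816516298
[[ 0.0065 -0.9921  0.125   0.4111]
 [-0.9992 -0.0114 -0.039   0.0324]
 [ 0.0402 -0.1247 -0.9914  1.0054]
 [ 0.      0.      0.      1.    ]]
cylinder [([0.446, -0.055, 0.167], 0.84)]
cradle [([0.548, -0.016, 0.055], 0.65)]
clamp_foot [([0.56, -0.044, 0.147], 0.6)]
handle_grip [([0.542, -0.107, 0.156], 0.76)]
{'time': 0.5, 'joint_pos': array([-1.3441,  0.4771,  0.0224,  1.5554, -0.0115,  1.1093, -0.0831]), 'joint_vel': array([ 0.0007, -0.0008,  0.0002, -0.0011,  0.0009, -0.    ,  0.0001]), 'joint_efforts': array([ -0.0011, -59.5797,   1.6049, -28.129 ,   0.0125,   0.0024,
        -0.    ]), 'tcp_pos': array([0.2218, 0.6375, 0.2313]), 'tool_rot': array([ 0.1666,  0.986 , -0.    , -0.    ]), 'wrist_force': array([-0.4153,  1.3144,  0.279 ]), 'torque': array([ 0.0331, -0.0054, -0.0215]), 'finger_gap': 0.08517369365676415}
```

View pics/side0.png

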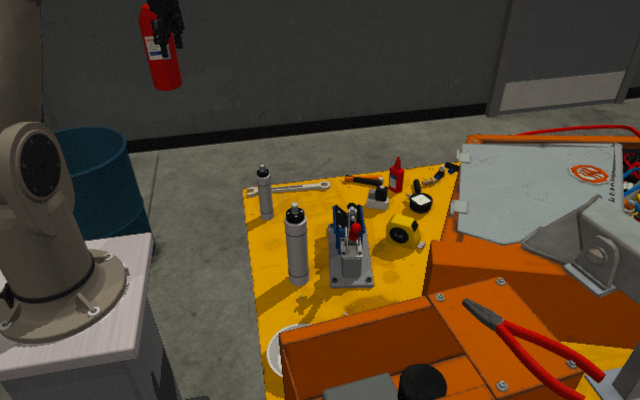

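View pics/top0.png

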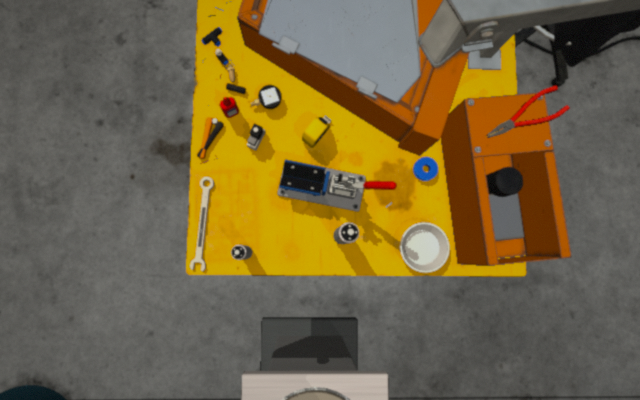

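Candidates for the cylinder: the one at top (347,233) / side (297,245), and a smaller one at top (241,252) / side (265,195). The fire extinguisher at side (162,50) is not one. I choose the first because it is bigger, and check it in a close crop.

```bash
python3 - <<'E'
import cv2
import numpy as np
a=cv2.imread("pics/top0.png"); b=cv2.imread("pics/side0.png")
x=cv2.resize(a[140:280,220:420],None,fx=4,fy=4,interpolation=cv2.INTER_CUBIC);cv2.imwrite("pics/topc.png",x)
x=cv2.resize(b[150:300,240:420],None,fx=4,fy=4,interpolation=cv2.INTER_CUBIC);cv2.imwrite("pics/sidec.png",x)
E
```

```text
(no output)
```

View pics/topc.png

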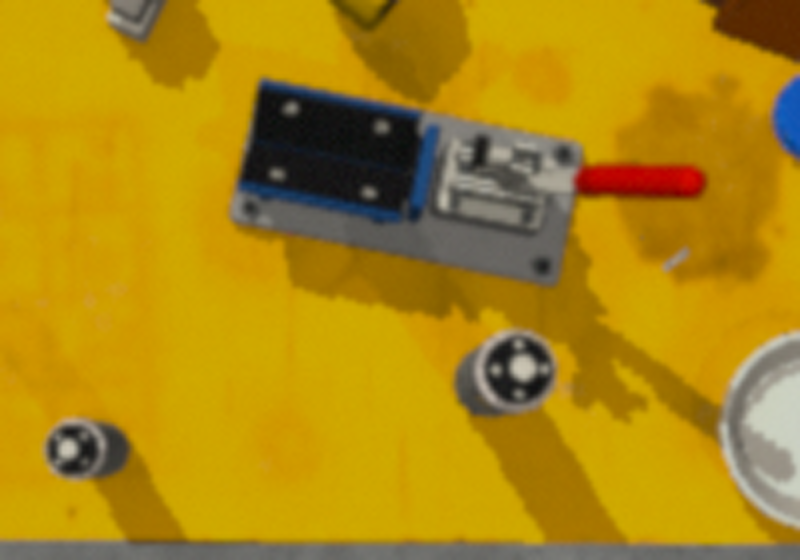

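View pics/sidec.png

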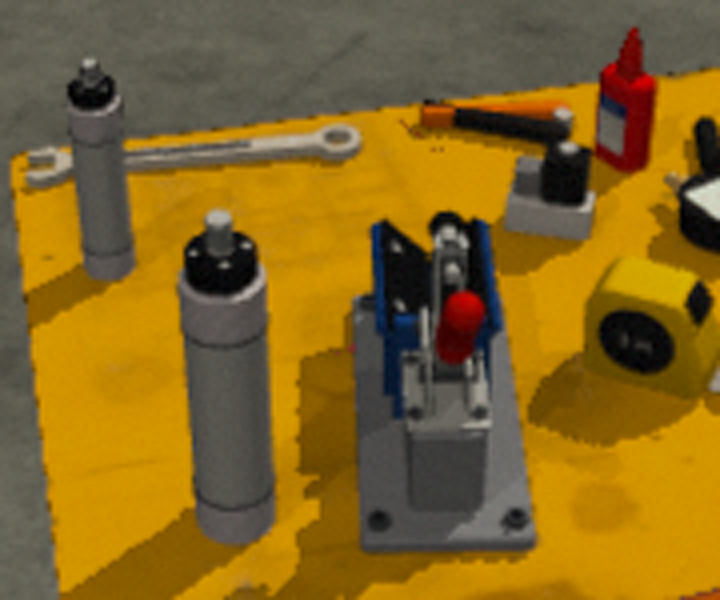

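```bash
cat > h.py <<'E'
from plant import env, eyes, models
import cv2, numpy as np
from scipy.optimize import least_squares
from scipy.spatial.transform import Rotation as R
np.set_printoptions(precision=4,suppress=True)
C={n:eyes.get_calibration(n) for n in("side","top")}
def proj(n,P):
    c=C[n];T=np.array(c["T"]);p=(np.atleast_2d(P)-T[:3,3])@T[:3,:3]
    return np.c_[c["fx"]*p[:,0]/p[:,2]+c["cx"],c["fy"]*p[:,1]/p[:,2]+c["cy"]]
def crd(q,P): # cradle frame (x,y,yaw) -> world
    P=np.atleast_2d(P)/1000.;c,s=np.cos(q[2]),np.sin(q[2])
    return np.c_[q[0]+c*P[:,0]-s*P[:,1],q[1]+s*P[:,0]+c*P[:,1],P[:,2]]
def ring(c,r,z,n=40):
    t=np.linspace(0,2*np.pi,n);return np.c_[c[0]+r*np.cos(t),c[1]+r*np.sin(t),0*t+z]
E
python3 - <<'E'
from h import *
t=lambda x,y:(220+(x+.5)/4-.5,140+(y+.5)/4-.5); s=lambda x,y:(240+(x+.5)/4-.5,150+(y+.5)/4-.5)
obs=[("top",(42,-95,10),t(583,145)),("top",(-42,-95,10),t(556,285)),("top",(-42,95,10),t(232,222)),
("top",(31,90,66),t(263,80)),("top",(-31,90,66),t(241,188)),
("side",(-42,-95,0),s(363,550)),("side",(42,-95,0),s(536,550)),("side",(-42,-95,10),s(363,541)),("side",(42,-95,10),s(536,541))]
f=lambda q:np.concatenate([proj(n,crd(q,P))[0]-o for n,P,o in obs])
r=least_squares(f,[.55,-.02,-.2],loss="soft_l1");q=r.x;print("cradle",q,np.round(f(q).reshape(-1,2),1).tolist())
# cylinder: top rim center in top; base bottom & edges in side
obs2=[("top",150,t(516,371))]
# silhouette: left/right edges in side at body top z~150 & bottom
def g(c):
    o=[]
    o+=list(proj("top",[[c[0],c[1],.150]])[0]-t(516,371))
    rb=proj("side",ring(c,.02,0.));rt=proj("side",ring(c,.02,.15));
    o+=[rb[:,1].max()-s(0,543)[1]]
    o+=[rt[:,0].min()-s(180,0)[0],rt[:,0].max()-s(268,0)[0],rb[:,0].min()-s(197,0)[0],rb[:,0].max()-s(275,0)[0]]
    return np.array(o)
r=least_squares(g,[.446,-.065]);print("cyl",r.x,np.round(g(r.x),1));c=r.x
for n in("top","side"):
    im=cv2.imread(f"pics/{n}0.png");k=4;o=(220,140) if n=="top" else (240,150)
    im=cv2.resize(im[o[1]:o[1]+(140 if n=="top" else 150),o[0]:o[0]+(200 if n=="top" else 180)],None,fx=4,fy=4,interpolation=cv2.INTER_CUBIC)
    def dr(P,col):
        p=(proj(n,P)-o+.5)*4-.5;cv2.polylines(im,[np.int32(np.round(p))],False,col,1)
    for z in(0,10):dr(crd(q,[(-42,-95,z),(42,-95,z),(42,95,z),(-42,95,z),(-42,-95,z)]),(255,0,255))
    dr(crd(q,[(-31,0,66),(31,0,66),(31,90,66),(-31,90,66),(-31,0,66)]),(0,255,0))
    dr(crd(q,[(0,-62,86),(0,-111,157),(0,-62-118*.568,86+118*.823)]),(255,255,0))
    for rr,z in((.02,0),(.02,.15),(.0165,.164),(.006,.182)):dr(ring(c,rr,z),(0,255,0))
    cv2.imwrite(f"pics/{n}_ov.png",im)
T=lambda P:crd(q,P)[0]
print("seat",T((0,0,70)),"grip",T((0,122,70)),"h",T((0,-111,157)),T((0,-147,96)))
E
```

```text
cradle [ 0.5632 -0.012  -0.1844] [[0.7, -0.7], [0.9, 0.2], [-0.7, -0.2], [-0.7, -0.7], [-1.0, 0.3], [-0.6, 1.6], [0.2, 0.7], [-0.6, 0.1], [0.4, -0.8]]
cyl [ 0.4512 -0.0577] [-0.2 -0.6  0.3 -0.7 -0.2 -0.2  0.6]
seat [ 0.5632 -0.012   0.07  ] grip [0.5856 0.1079 0.07  ] h [ 0.5429 -0.1211  0.157 ] [ 0.5363 -0.1565  0.096 ]
```

View pics/top_ov.png

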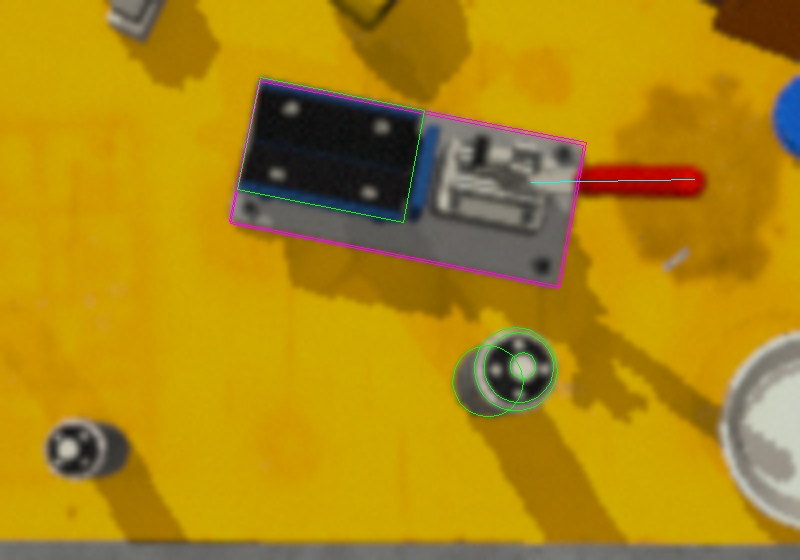

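View pics/side_ov.png

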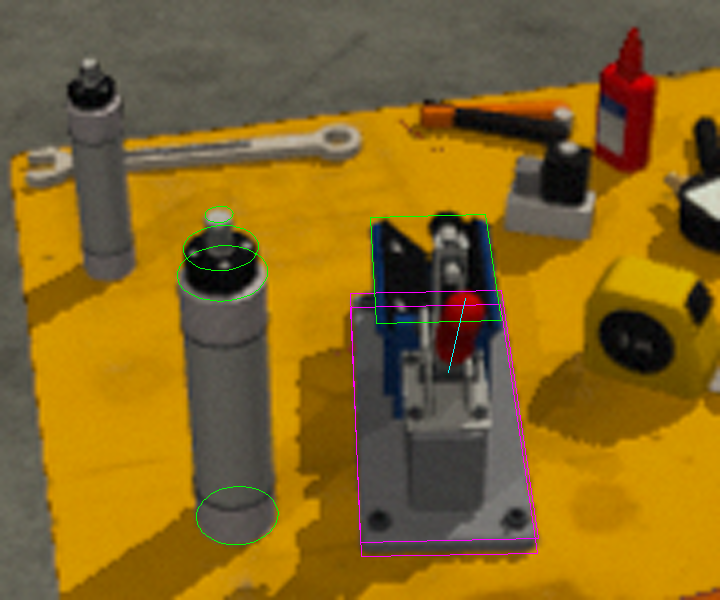

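```bash
cat >> h.py <<'E'
def tri(us,ut):
    f=lambda P:np.r_[proj("side",P)[0]-us,proj("top",P)[0]-ut]
    r=least_squares(f,[.5,0,.05]);return r.x,np.round(r.fun,1)
Q=(.5632,-.012,-.1844)
cx=np.array([np.cos(Q[2]),np.sin(Q[2]),0]);cy=np.array([-np.sin(Q[2]),np.cos(Q[2]),0]);ez=np.array([0,0,1.])
def tool(a): # z tilted by a toward +cradle y from down
    z=np.sin(a)*cy-np.cos(a)*ez;return np.c_[np.cross(cx,z),cx,z]
def rows(targets):
    s=env.state();R0=R.from_quat(s["tool_rot"]);p0=s["tcp_pos"]
    for p,M in targets:
        rv=(R0.inv()*R.from_matrix(M)).as_rotvec();d=R0.inv().apply(np.array(p)-p0)*1000
        print("world",np.array(p),"row",np.round(rv,3).tolist(),np.round(d,1).tolist())
E
python3 - <<'E'
from h import *
print(tri((283,338),(457,262)))
for z in(.0,.1,.2):
    # pixel 445,100 ; 457,262 at height z
    for u in((443,110),(457,262)):
        r=least_squares(lambda P:proj("top",[[P[0],P[1],z]])[0]-u,[.5,-.2]);print(z,u,r.x)
# grasp targets
a=np.radians(50);M=tool(a);g=np.array([.4512,-.0577,.125])
tg=g+.021*M[:,2]
print("grasp tcp",tg,"pre",tg-.12*M[:,2])
pre=tg-.12*M[:,2]
rows([((.48,.33,.33),R.from_euler('z',-.7).as_matrix()@R.from_quat(env.state()["tool_rot"]).as_matrix()),((pre[0],pre[1],.33),tool(0)),((pre[0],pre[1],.33),M),(pre,M)])
E
```

```text
(array([ 0.3958, -0.2814,  0.1125]), array([-0.7,  0.1,  0.1, -1. ]))
0.0 (443, 110) [ 0.7479 -0.2988]
0.0 (457, 262) [ 0.3917 -0.3207]
0.1 (443, 110) [ 0.7144 -0.2658]
0.1 (457, 262) [ 0.3937 -0.2856]
0.2 (443, 110) [ 0.6809 -0.2329]
0.2 (457, 262) [ 0.3956 -0.2505]
grasp tcp [ 0.4541 -0.0419  0.1115] pre [ 0.4373 -0.1323  0.1886]
world [0.48 0.33 0.33] row [-0.0, 0.0, 0.7] [-344.9, -205.6, -98.7]
world [ 0.4373 -0.1323  0.33  ] row [-0.0, 0.0, 1.42] [-456.5, -656.2, -98.7]
world [ 0.4373 -0.1323  0.33  ] row [-0.617, 0.717, 1.323] [-456.5, -656.2, -98.7]
world [ 0.4373 -0.1323  0.1886] row [-0.617, 0.717, 1.323] [-456.5, -656.2, 42.7]
```

{"api": "play_rows", "payload": {
  "steps": [
    [0, 0, 0.7, -345, -206, -99, 100],
    [0, 0, 0.7, -345, -206, -99, 100],
    [0, 0, 0.7, -345, -206, -99, 100],
    [0, 0, 0.7, -345, -206, -99, 100],
    [0, 0, 0.7, -345, -206, -99, 100],
    [0, 0, 0.7, -345, -206, -99, 100],
    [0, 0, 0.7, -345, -206, -99, 100],
    [0, 0, 0.7, -345, -206, -99, 100],
    [0, 0, 0.7, -345, -206, -99, 100],
    [0, 0, 1.42, -456, -656, -99, 100],
    [0, 0, 1.42, -456, -656, -99, 100],
    [0, 0, 1.42, -456, -656, -99, 100],
    [0, 0, 1.42, -456, -656, -99, 100],
    [0, 0, 1.42, -456, -656, -99, 100],
    [0, 0, 1.42, -456, -656, -99, 100],
    [0, 0, 1.42, -456, -656, -99, 100],
    [0, 0, 1.42, -456, -656, -99, 100],
    [0, 0, 1.42, -456, -656, -99, 100],
    [0, 0, 1.42, -456, -656, -99, 100],
    [0, 0, 1.42, -456, -656, -99, 100]
  ]
}}

```text
time: 2.5
tcp_pos: [0.4364, -0.134, 0.3305]
tool_rot: [0.771, 0.637, 0.0, 0.0]
wrist_force: [-0.5, 0.1, -0.2]
finger_gap: 0.0856
```

```bash
python3 - <<'E'
from h import *
s=env.state();print(s["time"],s["joint_pos"],s["tcp_pos"],s["tool_rot"],s["wrist_force"])
a=np.radians(50);M=tool(a);g=np.array([.4512,-.0577,.125])
tg=g+.021*M[:,2]
pre=tg-.12*M[:,2]
rows([((pre[0],pre[1],.33),M),(pre,M)])
E
```

```text
2.5 [-0.5934 -0.0236  0.7603  1.9575  0.017   1.2006 -0.0284] [ 0.4364 -0.134   0.3305] [0.7706 0.6373 0.0004 0.0001] [-0.5253  0.0524 -0.2076]
world [ 0.4373 -0.1323  0.33  ] row [0.003, 0.872, -0.004] [1.9, 0.5, 0.5]
world [ 0.4373 -0.1323  0.1886] row [0.003, 0.872, -0.004] [1.8, 0.4, 141.9]
```

{"api": "play_rows", "payload": {
  "steps": [
    [0, 0.12, 0, 1, 0, 0, 100],
    [0, 0.24, 0, 2, 0, 0, 100],
    [0, 0.36, 0, 2, 0, 0, 100],
    [0, 0.48, 0, 2, 0, 0, 100],
    [0, 0.6, 0, 2, 0, 0, 100],
    [0, 0.72, 0, 2, 0, 0, 100],
    [0, 0.82, 0, 2, 0, 0, 100],
    [0, 0.873, 0, 2, 0, 0, 100],
    [0, 0.873, 0, 2, 0, 0, 100]
  ]
}}

```text
time: 3.4
tcp_pos: [0.4374, -0.129, 0.3286]
tool_rot: [0.697, 0.578, 0.324, -0.272]
wrist_force: [0.2, -0.5, -0.1]
finger_gap: 0.0851
```

```bash
python3 - <<'E'
from h import *
s=env.state();print(s["time"],s["joint_pos"],s["tcp_pos"],s["tool_rot"],s["wrist_force"])
print(R.from_quat(s["tool_rot"]).as_matrix(),"\n",tool(np.radians(50)))
cv2.imwrite("pics/s1.png",eyes.capture("side")[:,:,::-1])
a=np.radians(50);M=tool(a);g=np.array([.4512,-.0577,.125])
tg=g+.021*M[:,2]
pre=tg-.12*M[:,2]
rows([(pre,M),(tg,M)])
E
```

```text
3.4 [-0.0466  0.3844  0.8907  1.9345 -0.9055  1.6906  0.9606] [ 0.4374 -0.129   0.3286] [ 0.6973  0.5784  0.3241 -0.2723] [ 0.1797 -0.4617 -0.1287]
[[ 0.1207  0.9832  0.137 ]
 [ 0.6301 -0.1825  0.7548]
 [ 0.7671 -0.0048 -0.6416]] 
 [[ 0.1179  0.983   0.1405]
 [ 0.6319 -0.1834  0.7531]
 [ 0.766   0.     -0.6428]]
world [ 0.4373 -0.1323  0.1886] row [-0.003, 0.0, -0.001] [-109.8, 0.7, 87.9]
world [ 0.4541 -0.0419  0.1115] row [-0.003, 0.0, -0.001] [-109.8, 1.1, 207.9]
```

View pics/s1.png

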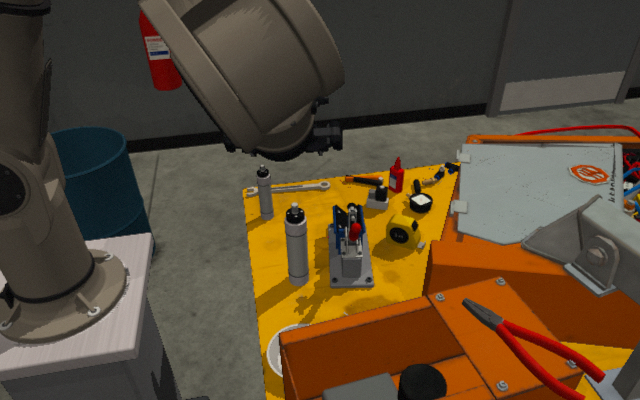

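{"api": "play_rows", "payload": {
  "steps": [
    [0, 0, 0, -27, 0, 22, 100],
    [0, 0, 0, -54, 0, 44, 100],
    [0, 0, 0, -82, 0.5, 66, 100],
    [0, 0, 0, -110, 1, 88, 100],
    [0, 0, 0, -110, 1, 88, 100]
  ]
}}

```text
time: 3.95
tcp_pos: [0.4371, -0.1305, 0.1869]
tool_rot: [0.697, 0.579, 0.323, -0.273]
wrist_force: [-0.1, 0.0, 0.4]
finger_gap: 0.0855
```

```bash
python3 - <<'E'
from h import *
s=env.state();print(s["time"],s["joint_pos"],s["tcp_pos"],s["tool_rot"],s["wrist_force"])
print(R.from_quat(s["tool_rot"]).as_matrix(),"\n",tool(np.radians(50)))
cv2.imwrite("pics/s2.png",eyes.capture("side")[:,:,::-1])
a=np.radians(50);M=tool(a);g=np.array([.4512,-.0577,.125])
tg=g+.021*M[:,2]
pre=tg-.12*M[:,2]
rows([(pre,M),(tg,M)])
E
```

```text
3.95 [ 0.0594  0.6193  0.7919  2.0343 -1.0189  1.5655  1.2328] [ 0.4371 -0.1305  0.1869] [ 0.6966  0.5794  0.3231 -0.2732] [-0.1056  0.0048  0.3909]
[[ 0.1197  0.9838  0.1335]
 [ 0.6307 -0.1792  0.7551]
 [ 0.7668 -0.0062 -0.6419]] 
 [[ 0.1179  0.983   0.1405]
 [ 0.6319 -0.1834  0.7531]
 [ 0.766   0.     -0.6428]]
world [ 0.4373 -0.1323  0.1886] row [-0.005, -0.001, -0.001] [-0.9, -0.3, -0.3]
world [ 0.4541 -0.0419  0.1115] row [-0.005, -0.001, -0.001] [-1.0, 0.3, 119.7]
```

View pics/s2.png

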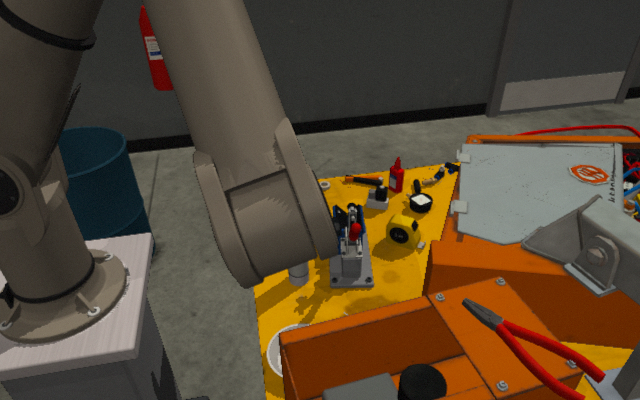

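{"api": "play_rows", "payload": {
  "steps": [
    [-0.005, 0, 0, -1, 0, 25, 100],
    [-0.005, 0, 0, -1, 0, 50, 100],
    [-0.005, 0, 0, -1, 0, 75, 100],
    [-0.005, 0, 0, -1, 0, 95, 100],
    [-0.005, 0, 0, -1, 0, 110, 100],
    [-0.005, 0, 0, -1, 0, 120, 100],
    [-0.005, 0, 0, -1, 0, 120, 100]
  ]
}}

```text
time: 4.7
tcp_pos: [0.4547, -0.0425, 0.1121]
tool_rot: [0.697, 0.579, 0.327, -0.269]
wrist_force: [-0.5, 1.0, -0.3]
finger_gap: 0.0853
```

```bash
python3 - <<'E'
from h import *
s=env.state();print(s["time"],s["joint_pos"],s["tcp_pos"],s["tool_rot"],s["wrist_force"])
for n in("side","top"): cv2.imwrite(f"pics/{n}3.png",eyes.capture(n)[:,:,::-1])
a=np.radians(50);M=tool(a);g=np.array([.4512,-.0577,.125])
tg=g+.021*M[:,2]
rows([(tg,M)])
a=cv2.imread("pics/top3.png");b=cv2.imread("pics/side3.png")
cv2.imwrite("pics/3c.png",np.hstack([cv2.resize(a[130:290,260:420],(400,400)),cv2.resize(b[150:310,220:380],(400,400))]))
E
```

```text
4.7 [-0.043   0.6922  0.6941  2.1599 -1.2085  1.4062  1.3132] [ 0.4547 -0.0425  0.1121] [ 0.6969  0.5791  0.3267 -0.2688] [-0.5339  0.9502 -0.2883]
world [ 0.4541 -0.0419  0.1115] row [0.006, 0.0, 0.001] [0.7, -1.0, 2.0]
```

View pics/3c.png

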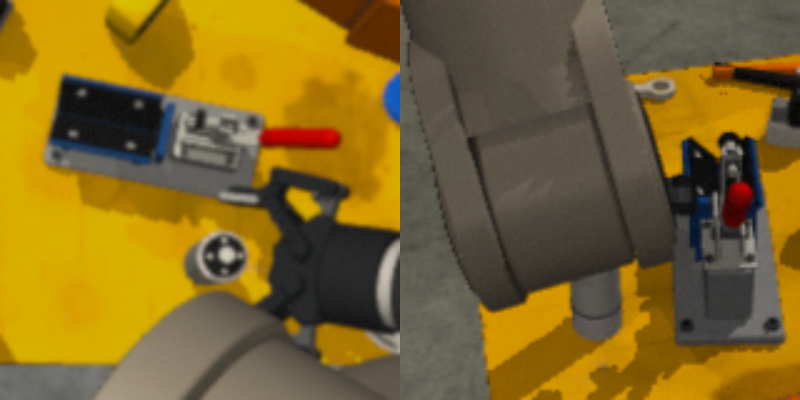

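{"api": "play_rows", "payload": {
  "steps": [
    [0.006, 0, 0, 0, -1, 2, 60],
    [0.006, 0, 0, 0, -1, 2, 50],
    [0.006, 0, 0, 0, -1, 2, 40],
    [0.006, 0, 0, 0, -1, 2, 30],
    [0.006, 0, 0, 0, -1, 2, 20],
    [0.006, 0, 0, 0, -1, 2, 20],
    [0.006, 0, 0, 0, -1, 2, 20],
    [0.006, 0, 0, 0, -1, 2, 20]
  ],
  "newtons": 70
}}

```text
time: 5.6
tcp_pos: [0.4538, -0.0418, 0.1106]
tool_rot: [0.697, 0.579, 0.325, -0.271]
wrist_force: [-0.8, -1.5, 5.7]
finger_gap: 0.0383
```

```bash
python3 - <<'E'
from h import *
s=env.state();print(s["time"],s["finger_gap"],s["tcp_pos"],s["tool_rot"],s["wrist_force"],s["torque"])
M=R.from_quat(s["tool_rot"]).as_matrix();p=s["tcp_pos"]
rows([(p+[0,0,.15],M)])
for n in("top","side"): cv2.imwrite(f"pics/{n}4.png",eyes.capture(n)[:,:,::-1])
a=cv2.imread("pics/top4.png");b=cv2.imread("pics/side4.png")
cv2.imwrite("pics/4c.png",np.hstack([cv2.resize(a[130:290,260:420],(400,400)),cv2.resize(b[150:310,220:380],(400,400))]))
E
```

```text
5.6 0.03825894837508602 [ 0.4538 -0.0418  0.1106] [ 0.6967  0.5793  0.3252 -0.2706] [-0.8122 -1.4774  5.6905] [-0.1254  0.1251  0.1383]
world [ 0.4538 -0.0418  0.2606] row [0.0, 0.0, -0.0] [115.0, -0.1, -96.3]
```

View pics/4c.png

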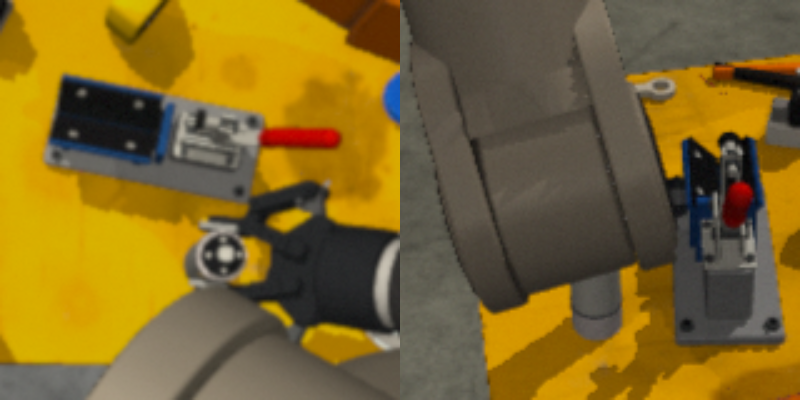

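{"api": "play_rows", "payload": {
  "steps": [
    [0, 0, 0, 4, 0, -3, 20],
    [0, 0, 0, 12, 0, -10, 20],
    [0, 0, 0, 24, 0, -20, 20],
    [0, 0, 0, 40, 0, -33, 20],
    [0, 0, 0, 58, 0, -48, 20],
    [0, 0, 0, 78, 0, -65, 20],
    [0, 0, 0, 98, 0, -82, 20],
    [0, 0, 0, 115, 0, -97, 20],
    [0, 0, 0, 128, 0, -108, 20],
    [0, 0, 0, 136, 0, -114, 20],
    [0, 0, 0, 138, 0, -116, 20],
    [0, 0, 0, 138, 0, -116, 20],
    [0, 0, 0, 138, 0, -116, 20]
  ]
}}

```text
time: 7.0
tcp_pos: [0.4533, -0.0418, 0.2897]
tool_rot: [0.697, 0.579, 0.324, -0.271]
wrist_force: [-0.6, 0.5, -4.4]
finger_gap: 0.0382
```

```bash
python3 - <<'E'
from h import *
s=env.state();print(s["time"],s["finger_gap"],s["tcp_pos"],s["joint_pos"],s["wrist_force"],s["torque"])
a=np.radians(50);M=tool(a)
g=crd(Q,[(0,127,300)])[0]
tg=g+.021*M[:,2]
mid=np.array([.47,.12,.28])
rows([(mid,M),(tg,M),(g+.021*tool(-np.radians(40))[:,2],tool(-np.radians(40)))])
for n in("top","side"): cv2.imwrite(f"pics/{n}5.png",eyes.capture(n)[:,:,::-1])
a=cv2.imread("pics/top5.png");b=cv2.imread("pics/side5.png")
cv2.imwrite("pics/5c.png",np.hstack([cv2.resize(a[130:290,260:420],(400,400)),cv2.resize(b[150:310,220:380],(400,400))]))
E
```

```text
7.0 0.038203751552201175 [ 0.4533 -0.0418  0.2897] [-0.2006  0.3465  0.8513  2.0671 -0.9896  1.5173  0.9205] [-0.641   0.5462 -4.4116] [-1.3489  0.293  -0.0326]
world [0.47 0.12 0.28] row [-0.002, -0.0, -0.001] [96.7, -13.1, 130.5]
world [0.5894 0.1287 0.2865] row [-0.002, -0.0, -0.001] [121.3, 102.8, 149.3]
world [0.584  0.0996 0.2839] row [-0.003, -1.571, 0.001] [100.4, 102.8, 128.3]
```

View pics/5c.png

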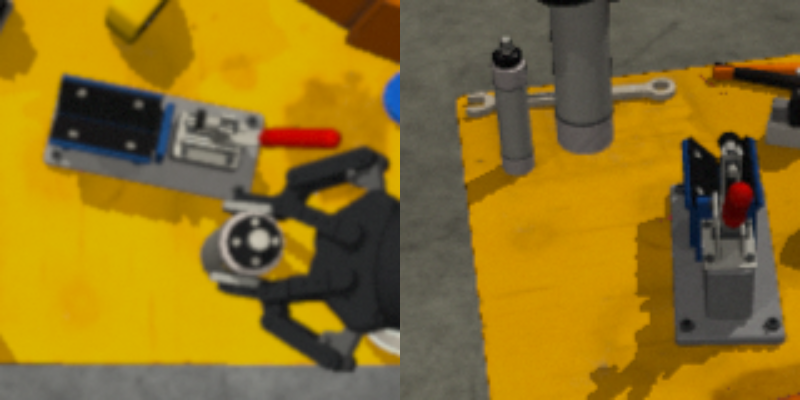

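{"api": "play_rows", "payload": {
  "steps": [
    [0, 0, 0, 10, -1, 13, 20],
    [0, 0, 0, 25, -3, 34, 20],
    [0, 0, 0, 45, -6, 60, 20],
    [0, 0, 0, 65, -9, 88, 20],
    [0, 0, 0, 84, -12, 112, 20],
    [0, 0, 0, 97, -5, 128, 20],
    [0, 0, 0, 103, 12, 134, 20],
    [0, 0, 0, 108, 35, 138, 20],
    [0, 0, 0, 113, 60, 142, 20],
    [0, 0, 0, 117, 83, 146, 20],
    [0, 0, 0, 120, 97, 149, 20],
    [0, 0, 0, 121, 103, 149, 20],
    [0, 0, 0, 121, 103, 149, 20]
  ]
}}

```text
time: 8.4
tcp_pos: [0.5905, 0.1275, 0.2866]
tool_rot: [0.697, 0.579, 0.324, -0.27]
wrist_force: [0.0, 0.8, -4.6]
finger_gap: 0.038
```

```bash
python3 - <<'E'
from h import *
s=env.state();print(s["time"],s["finger_gap"],s["tcp_pos"],s["joint_pos"],s["wrist_force"],s["torque"])
g=crd(Q,[(0,127,300)])[0]
for d in (40,30,20,10,0,-10,-20,-30,-40):
  M=tool(np.radians(d));rows([(g+.021*M[:,2],M)])
E
```

```text
8.4 0.03804532917022183 [0.5905 0.1275 0.2866] [-0.457   0.4306  0.7257  1.935  -1.2228  1.3312  0.67  ] [ 0.0146  0.7828 -4.5964] [-1.4063  0.2488  0.0122]
world [0.589  0.1261 0.2839] row [-0.002, -0.174, -0.0] [-3.1, -1.3, 0.5]
world [0.5884 0.1232 0.2818] row [-0.002, -0.348, -0.0] [-6.7, -1.3, -0.4]
world [0.5878 0.1199 0.2803] row [-0.002, -0.523, 0.0] [-10.0, -1.3, -2.0]
world [0.5872 0.1164 0.2793] row [-0.002, -0.697, 0.0] [-13.0, -1.3, -4.1]
world [0.5865 0.1128 0.279 ] row [-0.002, -0.872, 0.0] [-15.6, -1.3, -6.7]
world [0.5858 0.1093 0.2793] row [-0.002, -1.046, 0.001] [-17.7, -1.3, -9.7]
world [0.5852 0.1058 0.2803] row [-0.002, -1.221, 0.001] [-19.2, -1.3, -13.0]
world [0.5846 0.1025 0.2818] row [-0.002, -1.395, 0.001] [-20.2, -1.3, -16.5]
world [0.584  0.0996 0.2839] row [-0.002, -1.57, 0.001] [-20.5, -1.3, -20.2]
```

{"api": "play_rows", "payload": {
  "steps": [
    [0, -0.05, 0, -1, -1, 0, 20],
    [0, -0.12, 0, -2, -1, 0, 20],
    [0, -0.21, 0, -4, -1, 0, 20],
    [0, -0.31, 0, -6, -1, 0, 20],
    [0, -0.41, 0, -8, -1, -1, 20],
    [0, -0.52, 0, -10, -1, -2, 20],
    [0, -0.63, 0, -12, -1, -3, 20],
    [0, -0.74, 0, -14, -1, -5, 20],
    [0, -0.85, 0, -15, -1, -6, 20],
    [0, -0.96, 0, -17, -1, -8, 20],
    [0, -1.07, 0, -18, -1, -10, 20],
    [0, -1.18, 0, -19, -1, -12, 20],
    [0, -1.29, 0, -20, -1, -14, 20],
    [0, -1.39, 0, -20, -1, -16, 20],
    [0, -1.48, 0, -20, -1, -18, 20],
    [0, -1.54, 0, -20, -1, -20, 20],
    [0, -1.57, 0, -20, -1, -20, 20],
    [0, -1.57, 0, -20, -1, -20, 20],
    [0, -1.57, 0, -20, -1, -20, 20]
  ]
}}

```text
time: 10.3
tcp_pos: [0.5836, 0.0998, 0.2851]
tool_rot: [0.723, 0.601, -0.262, 0.217]
wrist_force: [0.8, -1.0, -3.3]
finger_gap: 0.0382
```

```bash
python3 - <<'E'
from h import *
s=env.state();print(s["time"],s["finger_gap"],s["tcp_pos"],s["joint_pos"],s["wrist_force"],s["torque"])
M=tool(np.radians(-40));print(R.from_quat(s["tool_rot"]).as_matrix(),"\n",M)
for n in("top","side"): cv2.imwrite(f"pics/{n}6.png",eyes.capture(n)[:,:,::-1])
for n in("top","side"):
  print(n,[(d["at"],d["p"]) for d in models.search_frame("cylinder",n)])
E
```

```text
10.3 0.038183590915630235 [0.5836 0.0998 0.2851] [-1.2027  0.8018  1.1254  1.5764 -0.0535  1.4107 -0.3056] [ 0.7858 -0.9747 -3.3185] [ 1.3123 -0.2289 -0.0016]
[[ 0.1405  0.983  -0.1183]
 [ 0.7551 -0.1837 -0.6294]
 [-0.6404 -0.0009 -0.768 ]] 
 [[ 0.1405  0.983  -0.1179]
 [ 0.7531 -0.1834 -0.6319]
 [-0.6428  0.     -0.766 ]]
top [([0.5711, 0.0597, 0.3165], 0.95), ([0.4107, 0.1505, 0.1152], 0.48)]
side [([0.4146, 0.144, 0.0703], 0.91), ([0.5695, 0.0213, 0.312], 0.88)]
```

View pics/top6.png

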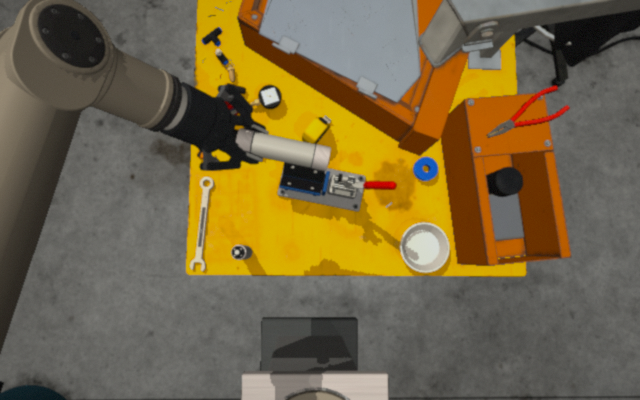

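View pics/side6.png

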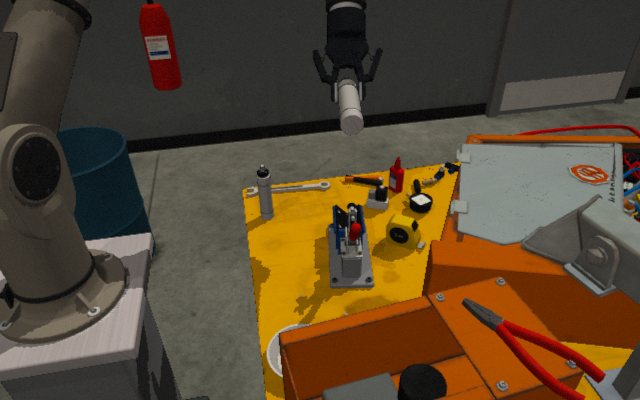

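```bash
cat >> h.py <<'E'
Rg=R.from_quat([0.6967,0.5793,0.3252,-0.2706]);pg=np.array([.4538,-.0418,.1106])
rel=Rg.inv().apply(np.array([.4512,-.0577,0])-pg);axr=Rg.inv().apply([0,0,1.])
def cylpose():
    s=env.state();Rn=R.from_quat(s["tool_rot"]);return s["tcp_pos"]+Rn.apply(rel),Rn.apply(axr)
def cring(p,ax,r,h,n=48):
    u=np.cross(ax,ez);u/=np.linalg.norm(u);v=np.cross(ax,u);t=np.linspace(0,2*np.pi,n)
    return p+h*ax+r*(np.outer(np.cos(t),u)+np.outer(np.sin(t),v))
def ov(n,src,dst,box,p,ax,k=4):
    x0,y0,x1,y1=box;im=cv2.imread(src)[y0:y1,x0:x1];im=cv2.resize(im,None,fx=k,fy=k,interpolation=cv2.INTER_CUBIC)
    dr=lambda P,c:cv2.polylines(im,[np.int32(np.round((proj(n,P)-(x0,y0)+.5)*k-.5))],False,c,1)
    for r,h in((.02,0),(.02,.15),(.0165,.164),(.006,.182)):dr(cring(p,ax,r,h),(0,255,0))
    dr(np.array([p,p+.182*ax]),(255,0,255))
    dr(crd(Q,[(-31,0,66),(31,0,66),(31,90,66),(-31,90,66),(-31,0,66)]),(255,255,0))
    cv2.imwrite(dst,im)
E
python3 - <<'E'
from h import *
p,ax=cylpose();print(p,ax,cy)
c,s=np.cos(Q[2]),np.sin(Q[2]);d=p-[Q[0],Q[1],.07];print("cradle coords of rear",d@cx,d@cy,d[2])
ov("top","pics/top6.png","pics/6t.png",(220,110,370,220),p,ax,5)
ov("side","pics/side6.png","pics/6s.png",(300,60,400,160),p,ax,6)
E
```

```text
[ 0.5639 -0.0092  0.3014] [0.1834 0.983  0.002 ] [0.1834 0.983  0.    ]
cradle coords of rear 0.000138467523805125 0.0028806109330098647 0.2314326627955245
```

View pics/6t.png

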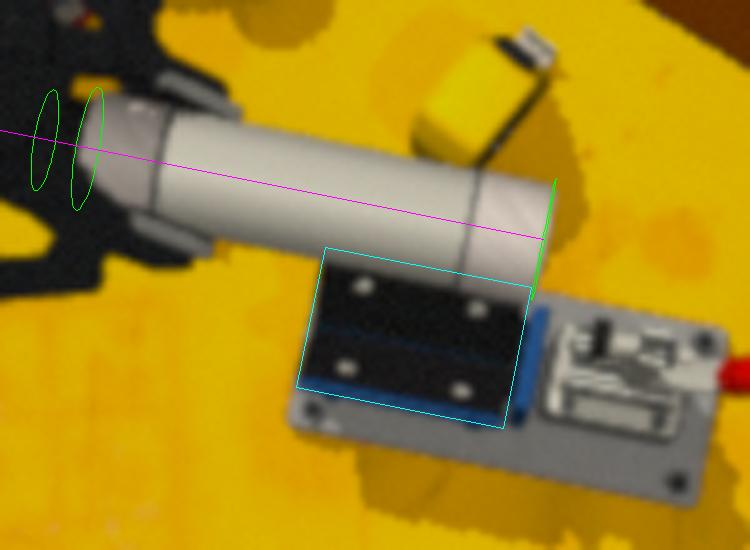

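View pics/6s.png

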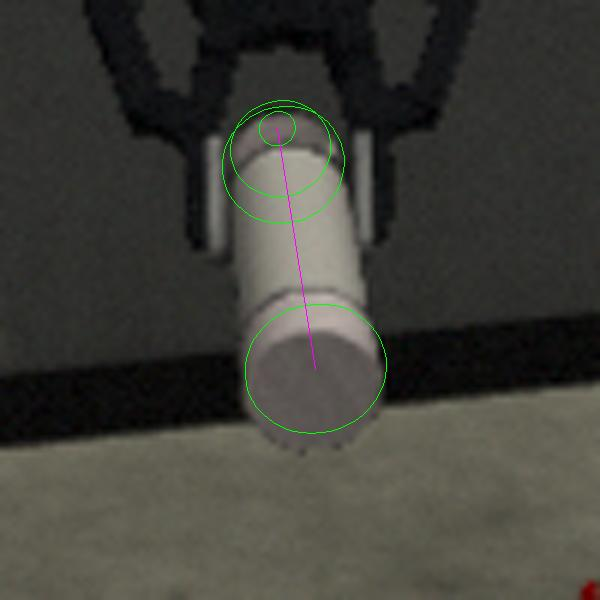

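```bash
cat >> h.py <<'E'
def pitched(p,ax,deg,h=.125):
    g=p+h*ax;a2=R.from_rotvec(np.radians(deg)*cx).apply(ax);return g-h*a2,a2
E
python3 - <<'E'
from h import *
p,ax=cylpose();p,ax=pitched(p,ax,2.5);print(p,ax)
ov("top","pics/top6.png","pics/6t.png",(220,110,370,220),p,ax,3)
ov("side","pics/side6.png","pics/6s.png",(300,60,400,160),p,ax,4)
p2,a2=pitched(p,ax,.0);a=cv2.imread("pics/6t.png");b=cv2.imread("pics/6s.png")
c=np.zeros((400,850,3),np.uint8);c[:330,:450]=a;c[:,450:850]=b;cv2.imwrite("pics/6u.png",c[:, 50:])
E
```

```text
[ 0.5639 -0.0091  0.296 ] [0.1832 0.982  0.0456]
```

View pics/6u.png

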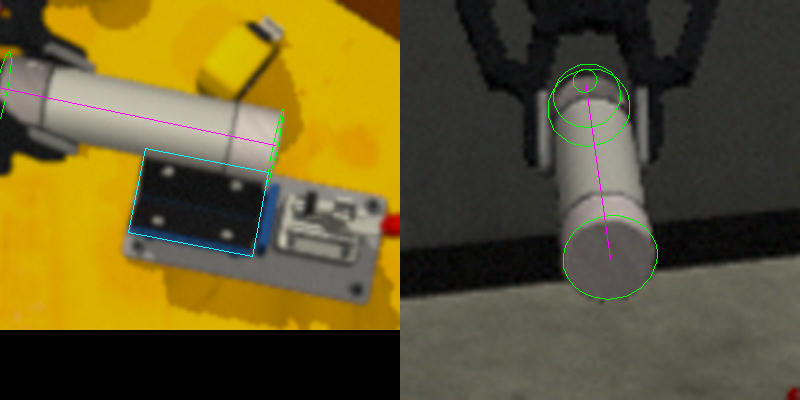

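```bash
cat >> h.py <<'E'
def tool_for(y,zoff,drop=2.8,xoff=0):
    # current cyl estimate, move rigidly to level pose with rear at cradle (xoff,y,70+zoff) mm
    s=env.state();M=R.from_quat(s["tool_rot"]);p,ax=cylpose();p,ax=pitched(p,ax,drop)
    # rotation aligning ax -> cy
    v=np.cross(ax,cy);rot=R.from_rotvec(v)
    tgt=crd(Q,[(xoff,y,70+zoff)])[0]
    return tgt+rot.apply(s["tcp_pos"]-p),(rot*M).as_matrix()
E
python3 - <<'E'
from h import *
rows([tool_for(8,120),tool_for(8,40),tool_for(8,8),tool_for(8,0)])
E
```

```text
world [0.5845 0.1039 0.1746] row [-0.0, -0.051, -0.0] [74.4, -0.1, 82.4]
world [0.5845 0.1039 0.0946] row [-0.0, -0.051, -0.0] [125.6, -0.1, 143.9]
world [0.5845 0.1039 0.0626] row [-0.0, -0.051, -0.0] [146.1, -0.1, 168.4]
world [0.5845 0.1039 0.0546] row [-0.0, -0.051, -0.0] [151.2, -0.1, 174.6]
```

{"api": "play_rows", "payload": {
  "steps": [
    [0, -0.02, 0, 10, 0, 11, 20],
    [0, -0.04, 0, 25, 0, 28, 20],
    [0, -0.051, 0, 45, 0, 50, 20],
    [0, -0.051, 0, 65, 0, 73, 20],
    [0, -0.051, 0, 85, 0, 96, 20],
    [0, -0.051, 0, 102, 0, 117, 20],
    [0, -0.051, 0, 116, 0, 133, 20],
    [0, -0.051, 0, 126, 0, 144, 20],
    [0, -0.051, 0, 131, 0, 150, 20],
    [0, -0.051, 0, 132, 0, 151, 20],
    [0, -0.051, 0, 132, 0, 151, 20]
  ]
}}

```text
time: 11.6
tcp_pos: [0.5851, 0.1046, 0.0852]
tool_rot: [0.716, 0.595, -0.281, 0.234]
wrist_force: [0.1, 0.6, -2.5]
finger_gap: 0.038
```

```bash
python3 - <<'E'
from h import *
s=env.state();print(s["time"],s["finger_gap"],s["tcp_pos"],s["joint_pos"],s["wrist_force"],s["torque"])
for n in("top","side"): cv2.imwrite(f"pics/{n}7.png",eyes.capture(n)[:,:,::-1])
p,ax=cylpose();p,ax=pitched(p,ax,2.8);d=p-[Q[0],Q[1],.07];print("rear",d@cx,d@cy,d[2],ax,ax@cx,ax@cy)
ov("top","pics/top7.png","pics/7t.png",(250,130,400,230),p,ax,4)
ov("side","pics/side7.png","pics/7s.png",(300,120,400,220),p,ax,6)
E
```

```text
11.6 0.03803985493417103 [0.5851 0.1046 0.0852] [-1.1448  1.0526  0.9674  1.6613 -0.1776  1.1656 -0.4064] [ 0.075   0.6324 -2.5073] [ 1.4095 -0.2128  0.023 ]
rear 0.0007102428423949987 0.008864342000334861 0.031134943433006934 [ 0.182   0.9833 -0.0011] -0.0013465550266389423 0.9999984425281764
```

View pics/7t.png

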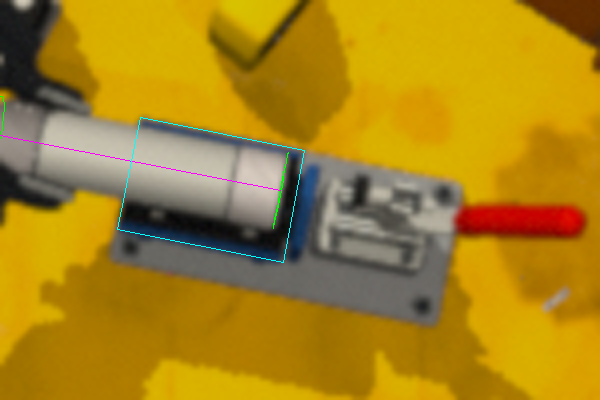

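View pics/7s.png

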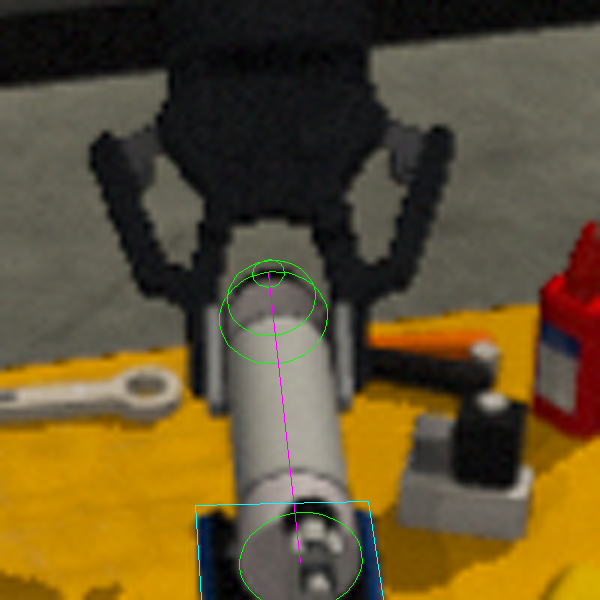

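```bash
python3 - <<'E'
from h import *
rows([tool_for(8,10),tool_for(8,4),tool_for(8,0)])
E
```

```text
world [0.5845 0.1039 0.0646] row [0.001, 0.001, 0.001] [13.7, -0.6, 16.0]
world [0.5845 0.1039 0.0586] row [0.001, 0.001, 0.001] [17.7, -0.6, 20.4]
world [0.5845 0.1039 0.0546] row [0.001, 0.001, 0.001] [20.5, -0.6, 23.3]
```

{"api": "play_rows", "payload": {
  "steps": [
    [0, 0, 0, 3, 0, 3, 20],
    [0, 0, 0, 7, 0, 8, 20],
    [0, 0, 0, 11, 0, 13, 20],
    [0, 0, 0, 14, 0, 16, 20],
    [0, 0, 0, 15, 0, 17.5, 20],
    [0, 0, 0, 16, 0, 19, 20],
    [0, 0, 0, 17, 0, 20, 20],
    [0, 0, 0, 17, 0, 20, 20]
  ]
}}

```text
time: 12.5
tcp_pos: [0.5843, 0.1035, 0.0582]
tool_rot: [0.716, 0.595, -0.281, 0.233]
wrist_force: [-0.6, -0.8, -3.3]
finger_gap: 0.0382
```

{"api": "play_rows", "payload": {
  "steps": [
    [0, 0, 0, 0.6, 0, 0.7, 20],
    [0, 0, 0, 1.2, 0, 1.4, 20],
    [0, 0, 0, 1.2, 0, 1.4, 20]
  ]
}}

```text
time: 12.8
tcp_pos: [0.5843, 0.1034, 0.0564]
tool_rot: [0.716, 0.595, -0.281, 0.233]
wrist_force: [0.6, -0.2, -5.0]
finger_gap: 0.0376
```

{"api": "play_rows", "payload": {
  "steps": [
    [0, 0, 0, 0.6, 0, 0.7, 20],
    [0, 0, 0, 0.6, 0, 0.7, 20],
    [0, 0, 0, 0.6, 0, 0.7, 20]
  ]
}}

```text
time: 13.1
tcp_pos: [0.5843, 0.1034, 0.0555]
tool_rot: [0.716, 0.595, -0.281, 0.233]
wrist_force: [0.1, -0.4, -3.8]
finger_gap: 0.0381
```

{"api": "play_rows", "payload": {
  "steps": [
    [0, 0, 0, 0.7, 0, 0.8, 20],
    [0, 0, 0, 0.7, 0, 0.8, 20],
    [0, 0, 0, 0.7, 0, 0.8, 20]
  ]
}}

```text
time: 13.4
tcp_pos: [0.5845, 0.1033, 0.0546]
tool_rot: [0.716, 0.595, -0.281, 0.234]
wrist_force: [1.3, 0.2, -1.6]
finger_gap: 0.0378
```

```bash
python3 - <<'E'
from h import *
s=env.state();print(s["time"],s["finger_gap"],s["tcp_pos"],s["wrist_force"],s["torque"])
E
```

```text
13.4 0.03784257925546562 [0.5845 0.1033 0.0546] [ 1.2525  0.2216 -1.6127] [ 1.2162 -0.3609  0.1362]
```

{"api": "play_rows", "payload": {
  "steps": [
    [0, 0, 0, 0.6, 0, 0.7, 20],
    [0, 0, 0, 0.6, 0, 0.7, 20],
    [0, 0, 0, 0.6, 0, 0.7, 20]
  ]
}}

```text
time: 13.7
tcp_pos: [0.5847, 0.1032, 0.0538]
tool_rot: [0.716, 0.595, -0.281, 0.234]
wrist_force: [0.7, 0.1, -1.0]
finger_gap: 0.0381
```

```bash
python3 - <<'E'
from h import *
s=env.state();print(s["time"],s["finger_gap"],s["tcp_pos"],s["wrist_force"],s["torque"])
for n in("top","side"): cv2.imwrite(f"pics/{n}8.png",eyes.capture(n)[:,:,::-1])
p,ax=cylpose();p,ax=pitched(p,ax,2.8);d=p-[Q[0],Q[1],.07];print("rear",d@cx,d@cy,d[2],ax,ax@cx,ax@cy)
ov("top","pics/top8.png","pics/8t.png",(250,130,400,230),p,ax,5)
ov("side","pics/side8.png","pics/8s.png",(290,150,390,250),p,ax,6)
M=tool(0);R0=R.from_quat(s["tool_rot"]);print("-cy 6mm in tool",R0.inv().apply(-cy)*6, "up",R0.inv().apply(ez))
E
```

```text
13.7 0.03806502587457206 [0.5847 0.1032 0.0538] [ 0.7119  0.0522 -1.0265] [ 1.0076 -0.4154  0.3073]
rear 0.0004638806404027179 0.007444216572299552 -0.0005984255325770932 [ 0.1816  0.9834 -0.002 ] -0.0017788543949045538 0.9999964133787081
-cy 6mm in tool [-4.3981 -0.0092  4.0813] up [-0.6802  0.     -0.733 ]
```

View pics/8t.png

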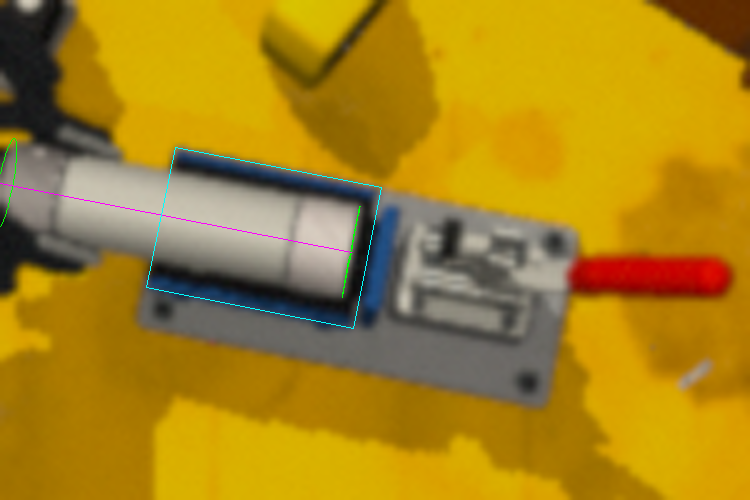

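View pics/8s.png

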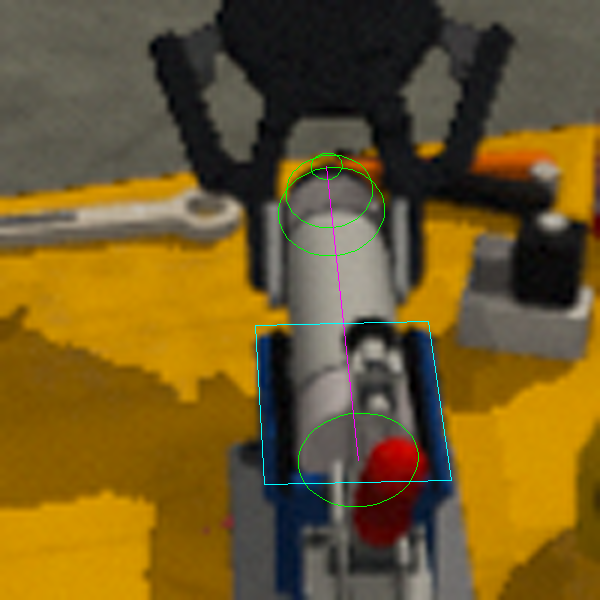

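{"api": "play_rows", "payload": {
  "steps": [
    [0, 0, 0, 0.5, 0, 0.5, 20],
    [0, 0, 0, -0.3, 0, 1.2, 20],
    [0, 0, 0, -1.2, 0, 2, 20],
    [0, 0, 0, -2, 0, 2.8, 20],
    [0, 0, 0, -2.8, 0, 3.4, 20],
    [0, 0, 0, -3.2, 0, 4, 20],
    [0, 0, 0, -3.2, 0, 4, 20]
  ]
}}

```text
time: 14.5
tcp_pos: [0.5844, 0.0992, 0.053]
tool_rot: [0.715, 0.596, -0.28, 0.234]
wrist_force: [4.1, 3.7, 0.5]
finger_gap: 0.0379
```

{"api": "play_rows", "payload": {
  "steps": [
    [0, 0, 0, -0.7, 0, 0.7, 20],
    [0, 0, 0, -0.7, 0, 0.7, 20],
    [0, 0, 0, -0.7, 0, 0.7, 20]
  ]
}}

```text
time: 14.8
tcp_pos: [0.5843, 0.0984, 0.053]
tool_rot: [0.715, 0.596, -0.28, 0.234]
wrist_force: [4.0, 4.1, 2.4]
finger_gap: 0.0381
```

{"api": "play_rows", "payload": {
  "steps": [
    [0, 0, 0, -0.7, 0, 0.7, 20],
    [0, 0, 0, -0.7, 0, 0.7, 20],
    [0, 0, 0, -0.7, 0, 0.7, 20]
  ]
}}

```text
time: 15.1
tcp_pos: [0.5842, 0.0978, 0.0529]
tool_rot: [0.715, 0.596, -0.28, 0.234]
wrist_force: [4.8, 5.7, 2.7]
finger_gap: 0.0384
```

```bash
python3 - <<'E'
from h import *
s=env.state();print(s["time"],s["finger_gap"],s["tcp_pos"],s["wrist_force"],s["torque"])
p,ax=cylpose();p,ax=pitched(p,ax,2.8);d=p-[Q[0],Q[1],.07];print("rear",d@cx,d@cy,d[2])
E
```

```text
15.1 0.0383554115449201 [0.5842 0.0978 0.0529] [4.7854 5.7314 2.7271] [ 1.2346 -0.6804  0.5062]
rear 0.001227904540501517 0.0019871343879791065 -0.001713324163000629
```

{"api": "play_rows", "payload": {
  "steps": [
    [0, 0, 0, -0.3, 0.5, -0.4, 20],
    [0, 0, 0, -0.5, 1, -0.5, 20],
    [0, 0, 0, -0.5, 1, -0.5, 20]
  ]
}}

```text
time: 15.4
tcp_pos: [0.5842, 0.0978, 0.053]
tool_rot: [0.715, 0.596, -0.28, 0.233]
wrist_force: [1.9, 5.0, 0.3]
finger_gap: 0.0382
```

```bash
python3 - <<'E'
from h import *
s=env.state();print(s["time"],s["finger_gap"],s["tcp_pos"],s["wrist_force"],s["torque"])
for n in("top","side"): cv2.imwrite(f"pics/{n}9.png",eyes.capture(n)[:,:,::-1])
p,ax=cylpose();p,ax=pitched(p,ax,2.8);d=p-[Q[0],Q[1],.07];print("rear",d@cx,d@cy,d[2],ax,ax@cx,ax@cy)
ov("top","pics/top9.png","pics/9t.png",(250,130,400,230),p,ax,5)
im=cv2.imread("pics/top9.png")[150:210,270:350];cv2.imwrite("pics/9r.png",cv2.resize(im,None,fx=9,fy=9,interpolation=cv2.INTER_CUBIC))
E
```

```text
15.4 0.038197746343706006 [0.5842 0.0978 0.053 ] [1.9296 4.9879 0.3494] [ 1.5047 -0.3964  0.1814]
rear 0.0012517016273341113 0.00197855592353826 -0.0016407865609393418 [0.1804 0.9836 0.0002] -0.0029861998138851356 0.9999955132359848
```

View pics/9r.png

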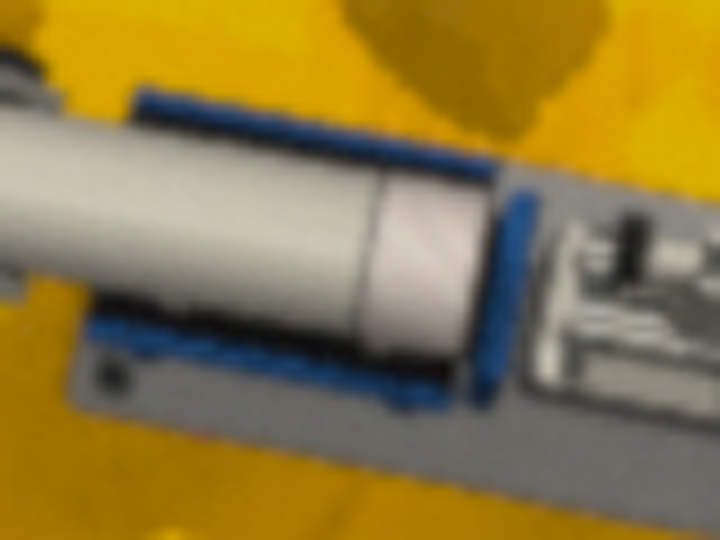

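{"api": "play_rows", "payload": {
  "steps": [
    [0, 0, 0, -0.7, 0.2, 0.7, 20],
    [0, 0, 0, -1.4, 0.4, 1.4, 20],
    [0, 0, 0, -1.4, 0.4, 1.4, 20],
    [0, 0, 0, -1.4, 0.4, 1.4, 20]
  ]
}}

```text
time: 15.9
tcp_pos: [0.5843, 0.0978, 0.0528]
tool_rot: [0.715, 0.597, -0.279, 0.232]
wrist_force: [-0.6, 11.6, 3.7]
finger_gap: 0.0383
```

```bash
python3 - <<'E'
from h import *
s=env.state();print(s["time"],s["finger_gap"],s["tcp_pos"],s["wrist_force"],s["torque"])
p,ax=cylpose();p,ax=pitched(p,ax,2.8);d=p-[Q[0],Q[1],.07];print("rear",d@cx,d@cy,d[2],ax,ax@cx,ax@cy)
E
```

```text
15.9 0.03832406350043044 [0.5843 0.0978 0.0528] [-0.6081 11.633   3.6796] [ 1.8738 -0.0503 -0.3942]
rear 0.001438743643858761 0.001926734028248122 -0.0020607066423479897 [0.1795 0.9838 0.0024] -0.0039295879429762925 0.9999893260779864
```

{"api": "play_rows", "payload": {
  "steps": [
    [0, 0, 0, 0.6, 0, -0.8, 20],
    [0, 0, 0, 0.6, 0, -0.8, 20],
    [0, 0, 0, 0.6, 0, -0.8, 45],
    [0, 0, 0, 0.6, 0, -0.8, 52],
    [0, 0, 0, 0.6, 0, -0.8, 60],
    [0, 0, 0, 0.6, 0, -0.8, 75],
    [0, 0, 0, 0.6, 0, -0.8, 90],
    [0, 0, 0, 0.6, 0, -0.8, 90],
    [0, 0, 0, 0.6, 0, -0.8, 90]
  ],
  "newtons": 30
}}

```text
time: 16.8
tcp_pos: [0.5841, 0.0949, 0.0535]
tool_rot: [0.716, 0.595, -0.281, 0.233]
wrist_force: [-0.2, 0.3, 0.4]
finger_gap: 0.0764
```

```bash
python3 - <<'E'
from h import *
s=env.state();print(s["time"],s["finger_gap"],s["tcp_pos"],s["wrist_force"],s["torque"])
for n in("top","side"): cv2.imwrite(f"pics/{n}10.png",eyes.capture(n)[:,:,::-1])
p=crd(Q,[(0,0,70)])[0];ax=cy
ov("top","pics/top10.png","pics/10t.png",(230,130,370,230),p,ax,5)
ov("side","pics/side10.png","pics/10s.png",(290,150,390,250),p,ax,6)
E
```

```text
16.8 0.07643289639359498 [0.5841 0.0949 0.0535] [-0.2368  0.2804  0.351 ] [ 0.7011 -0.1817 -0.0617]
```

View pics/10t.png

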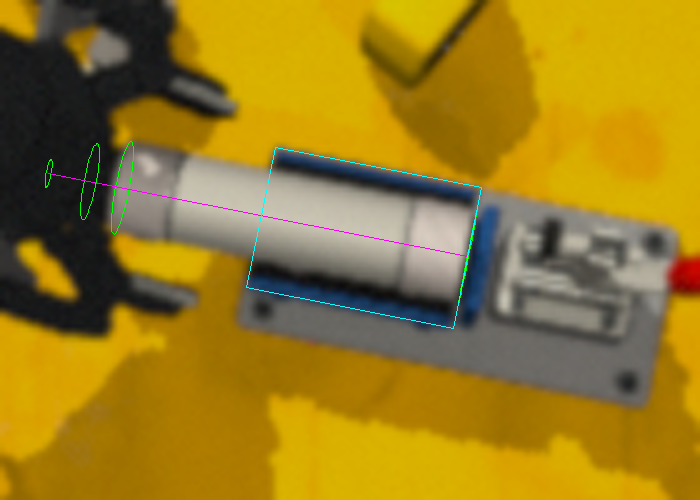

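View pics/10s.png

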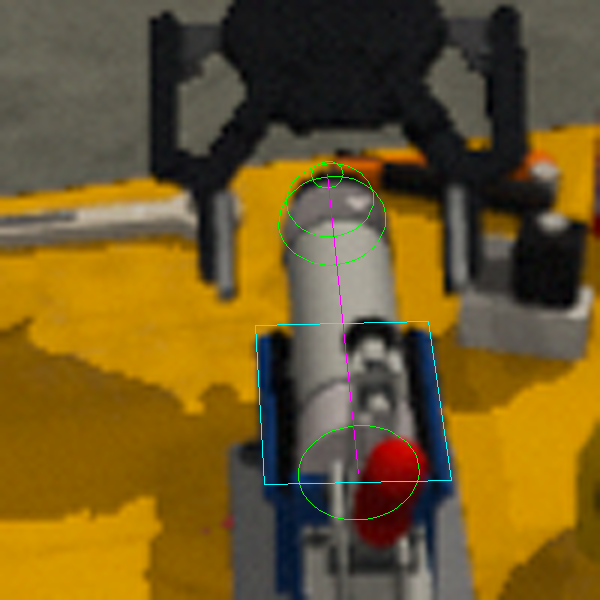

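{"api": "play_rows", "payload": {
  "steps": [
    [0, 0, 0, 0, 0, -8, 95],
    [0, 0, 0, 0, 0, -20, 95],
    [0, 0, 0, 0, 0, -40, 95],
    [0, 0, 0, 0, 0, -70, 95],
    [0, 0, 0, 0, 0, -105, 95],
    [0, 0, 0, 0, 0, -140, 95],
    [0, 0, 0, 0, 0, -170, 60],
    [0, 0, 0, 0, 0, -190, 0],
    [0, 0, 0, 0, 0, -200, 0],
    [0, 0, 0, 0, 0, -200, 0]
  ]
}}

```text
time: 17.9
tcp_pos: [0.6097, 0.2302, 0.2012]
tool_rot: [0.715, 0.596, -0.28, 0.234]
wrist_force: [-0.2, -0.1, -0.4]
finger_gap: 0.0232
```

```bash
python3 - <<'E'
from h import *
s=env.state();print(s["time"],s["finger_gap"],s["tcp_pos"],s["wrist_force"],s["torque"],s["joint_pos"])
for n in("top","side"): cv2.imwrite(f"pics/{n}11.png",eyes.capture(n)[:,:,::-1])
p=crd(Q,[(0,0,70)])[0];ax=cy
ov("top","pics/top11.png","pics/11t.png",(230,130,370,230),p,ax,5)
ov("side","pics/side11.png","pics/11s.png",(290,150,390,250),p,ax,6)
E
```

```text
17.9 0.02317284441377346 [0.6097 0.2302 0.2012] [-0.1981 -0.1023 -0.4286] [ 0.7023 -0.1164  0.0455] [-1.1948  1.0084  1.0101  1.3677 -0.1559  1.5153 -0.4472]
```

View pics/11t.png

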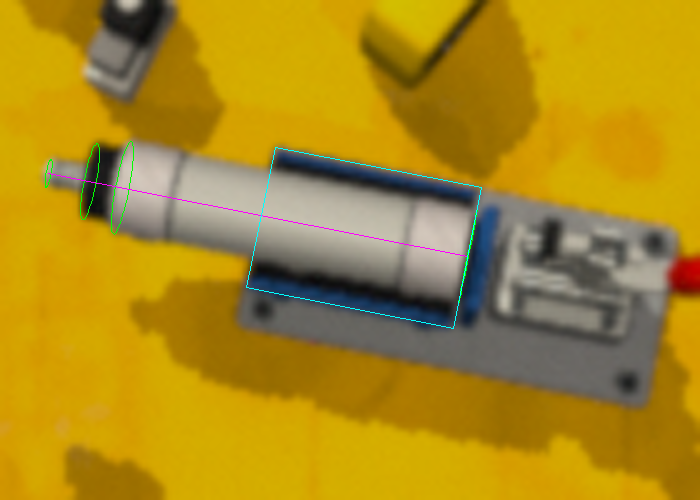

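View pics/11s.png

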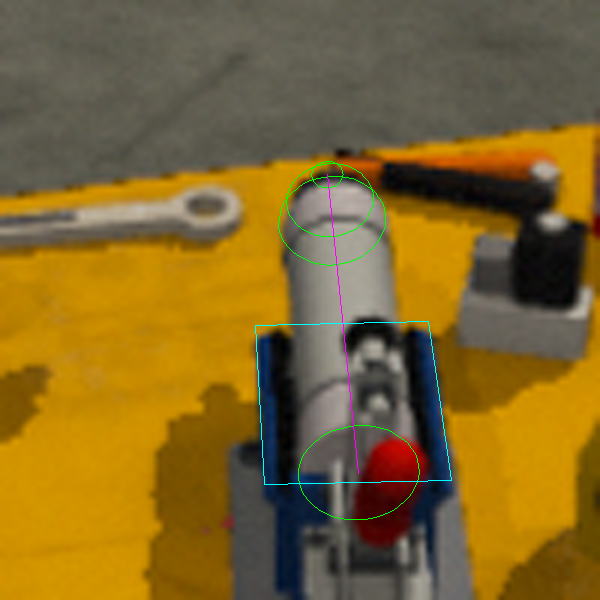

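```bash
python3 - <<'E'
from h import *
h=crd(Q,[(0,-111,157)])[0]
rows([((.60,.15,.33),tool(-.35)),((h[0],h[1],.33),tool(0)),((h[0],h[1],.21),tool(0))])
E
```

```text
world [0.6  0.15 0.33] row [-0.001, 0.399, 0.001] [-146.2, 5.6, -42.1]
world [ 0.5428 -0.1211  0.33  ] row [-0.001, 0.749, 0.001] [-349.2, -0.9, 146.5]
world [ 0.5428 -0.1211  0.21  ] row [-0.001, 0.749, 0.001] [-267.5, -0.8, 234.4]
```

{"api": "play_rows", "payload": {
  "steps": [
    [0, 0.08, 0, -30, 1, -8, 0],
    [0, 0.16, 0, -60, 2, -17, 0],
    [0, 0.25, 0, -95, 3, -27, 0],
    [0, 0.33, 0, -125, 4, -36, 0],
    [0, 0.4, 0, -146, 5, -42, 0],
    [0, 0.47, 0, -180, 4, -8, 0],
    [0, 0.54, 0, -215, 3, 25, 0],
    [0, 0.61, 0, -250, 2, 58, 0],
    [0, 0.68, 0, -285, 1, 90, 0],
    [0, 0.74, 0, -320, 0, 122, 0],
    [0, 0.749, 0, -345, -1, 143, 0],
    [0, 0.749, 0, -349, -1, 146, 0],
    [0, 0.749, 0, -349, -1, 146, 0]
  ]
}}

```text
time: 19.3
tcp_pos: [0.5421, -0.1218, 0.3298]
tool_rot: [0.77, 0.638, -0.0, -0.001]
wrist_force: [0.7, -0.1, -0.6]
finger_gap: 0.0003
```

```bash
python3 - <<'E'
from h import *
s=env.state();print(s["time"],s["finger_gap"],s["tcp_pos"],s["wrist_force"],s["torque"],s["joint_pos"])
print(R.from_quat(s["tool_rot"]).as_matrix())
for n in("top","side"): cv2.imwrite(f"pics/{n}12.png",eyes.capture(n)[:,:,::-1])
# handle arc
for th in np.linspace(0,.85,9):
    a=np.radians(55.4)-th; y=-62-86*np.cos(a);z=86+86*np.sin(a)
    # contact on top of the grip, finger tip at z + 8.5/cos
    rows([(crd(Q,[(0,y,z+8.5*np.cos(a))])[0],tool(0))])
E
```

```text
19.3 0.00033196697060807893 [ 0.5421 -0.1218  0.3298] [ 0.6636 -0.0675 -0.6349] [ 0.0178 -0.0196  0.0036] [-0.7353  0.3157  1.082   1.7641 -0.2951  1.2414  0.2366]
[[ 0.1863  0.9825 -0.0018]
 [ 0.9825 -0.1863  0.0018]
 [ 0.0014 -0.0021 -1.    ]]
world [ 0.5429 -0.121   0.1616] row [-0.002, -0.001, 0.003] [-2.5, 0.3, 168.0]
world [ 0.5416 -0.1281  0.1568] row [-0.002, -0.001, 0.003] [-9.8, 0.3, 172.8]
world [ 0.5403 -0.1346  0.1511] row [-0.002, -0.001, 0.003] [-16.4, 0.3, 178.5]
world [ 0.5393 -0.1403  0.1447] row [-0.002, -0.001, 0.003] [-22.3, 0.3, 184.9]
world [ 0.5383 -0.1454  0.1376] row [-0.002, -0.001, 0.003] [-27.4, 0.3, 191.9]
world [ 0.5375 -0.1496  0.13  ] row [-0.002, -0.001, 0.003] [-31.7, 0.3, 199.6]
world [ 0.5369 -0.1529  0.1219] row [-0.002, -0.001, 0.003] [-35.1, 0.3, 207.7]
world [ 0.5365 -0.1554  0.1133] row [-0.002, -0.001, 0.003] [-37.6, 0.3, 216.2]
world [ 0.5362 -0.1569  0.1045] row [-0.002, -0.001, 0.003] [-39.2, 0.3, 225.1]
```

View pics/side12.png

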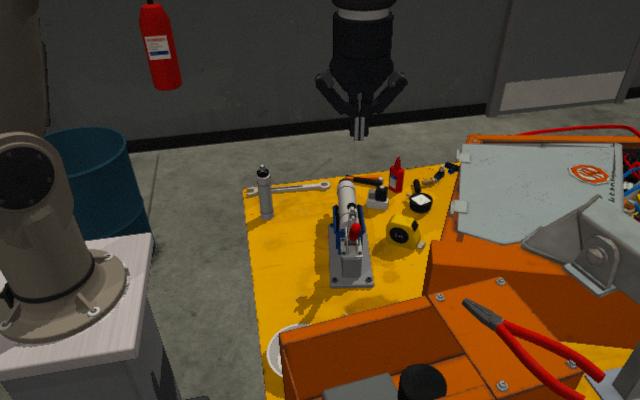

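```bash
python3 - <<'E'
from h import *
rows([(crd(Q,[(0,-92,190)])[0],tool(0))])
for i,th in enumerate(np.linspace(-.05,.95,17)):
    a=np.radians(55.4)-th; off=11-8*np.clip(th/.85,0,1)
    y=-62-86*np.cos(a)+8.5*np.sin(a)+off;z=86+86*np.sin(a)+8.5*np.cos(a)
    rows([(crd(Q,[(0,y,z)])[0],tool(0))])
E
```

```text
world [ 0.5463 -0.1024  0.19  ] row [-0.002, -0.001, 0.003] [16.3, 0.3, 139.6]
world [ 0.5469 -0.0995  0.1636] row [-0.002, -0.001, 0.003] [19.3, 0.3, 166.0]
world [ 0.546  -0.1043  0.1611] row [-0.002, -0.001, 0.003] [14.4, 0.3, 168.5]
world [ 0.545  -0.1094  0.1583] row [-0.002, -0.001, 0.003] [9.2, 0.3, 171.3]
world [ 0.5441 -0.1143  0.1552] row [-0.002, -0.001, 0.003] [4.2, 0.3, 174.4]
world [ 0.5432 -0.1191  0.1518] row [-0.002, -0.001, 0.003] [-0.6, 0.3, 177.8]
world [ 0.5424 -0.1236  0.1482] row [-0.002, -0.001, 0.003] [-5.2, 0.3, 181.4]
world [ 0.5416 -0.1279  0.1443] row [-0.002, -0.001, 0.003] [-9.6, 0.3, 185.3]
world [ 0.5408 -0.1319  0.1402] row [-0.002, -0.001, 0.003] [-13.7, 0.3, 189.4]
world [ 0.5401 -0.1357  0.1359] row [-0.002, -0.001, 0.003] [-17.5, 0.3, 193.7]
world [ 0.5395 -0.1392  0.1314] row [-0.002, -0.001, 0.003] [-21.1, 0.3, 198.2]
world [ 0.5389 -0.1424  0.1267] row [-0.002, -0.001, 0.003] [-24.4, 0.3, 202.9]
world [ 0.5383 -0.1453  0.1219] row [-0.002, -0.001, 0.003] [-27.4, 0.3, 207.7]
world [ 0.5378 -0.148   0.1169] row [-0.002, -0.001, 0.003] [-30.1, 0.3, 212.7]
world [ 0.5374 -0.1503  0.1118] row [-0.002, -0.001, 0.003] [-32.4, 0.3, 217.8]
world [ 0.537  -0.1523  0.1066] row [-0.002, -0.001, 0.003] [-34.5, 0.3, 223.0]
world [ 0.5368 -0.1536  0.1013] row [-0.002, -0.001, 0.003] [-35.8, 0.3, 228.3]
world [ 0.5366 -0.1544  0.096 ] row [-0.002, -0.001, 0.003] [-36.6, 0.3, 233.6]
```

First the approach, then a short push to check that the handle turns.

{"api": "play_rows", "payload": {
  "steps": [
    [0, 0, 0, 6, 0, 35, 0],
    [0, 0, 0, 12, 0, 75, 0],
    [0, 0, 0, 17, 0, 110, 0],
    [0, 0, 0, 19, 0, 135, 0],
    [0, 0, 0, 20, 0, 152, 0],
    [0, 0, 0, 20, 0, 163, 0],
    [0, 0, 0, 17, 0, 167, 0],
    [0, 0, 0, 14, 0, 169, 0],
    [0, 0, 0, 9, 0, 171.5, 0],
    [0, 0, 0, 4, 0, 174.5, 0],
    [0, 0, 0, -1, 0, 178, 0],
    [0, 0, 0, -1, 0, 178, 0]
  ]
}}

```text
time: 20.6
tcp_pos: [0.5434, -0.1219, 0.1527]
tool_rot: [0.769, 0.639, 0.0, -0.0]
wrist_force: [0.7, 1.7, 1.2]
finger_gap: -0.0001
```

```bash
python3 - <<'E'
from h import *
s=env.state();print(s["time"],s["tcp_pos"],s["wrist_force"],s["torque"])
for n in("top","side"): cv2.imwrite(f"pics/{n}13.png",eyes.capture(n)[:,:,::-1])
a=cv2.imread("pics/top13.png");b=cv2.imread("pics/side13.png")
cv2.imwrite("pics/13c.png",np.hstack([cv2.resize(a[130:230,260:410],(450,300)),cv2.resize(b[120:300,260:420],(337,300))]))
E
```

```text
20.6 [ 0.5434 -0.1219  0.1527] [0.6566 1.7067 1.1942] [ 0.4093 -0.2233 -0.0202]
```

View pics/13c.png

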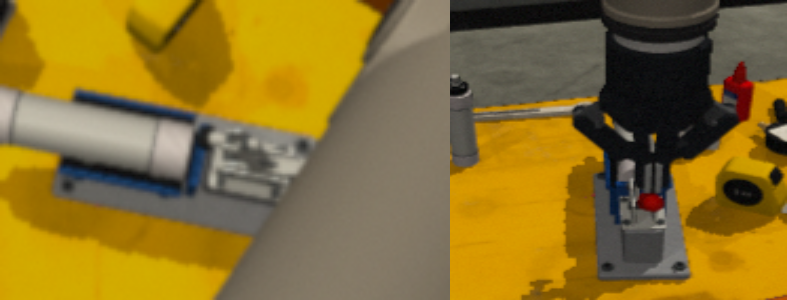

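{"api": "play_rows", "payload": {
  "steps": [
    [0, 0, 0, -4, 0, 3.5, 0],
    [0, 0, 0, -8.5, 0, 7.5, 0],
    [0, 0, 0, -12.5, 0, 11.5, 0],
    [0, 0, 0, -16.5, 0, 16, 0],
    [0, 0, 0, -20, 0, 20, 0],
    [0, 0, 0, -23, 0, 25, 0],
    [0, 0, 0, -26, 0, 30, 0],
    [0, 0, 0, -29, 0, 35, 0],
    [0, 0, 0, -31, 0, 40, 0],
    [0, 0, 0, -31, 0, 40, 0]
  ]
}}

```text
time: 21.7
tcp_pos: [0.5369, -0.1523, 0.1118]
tool_rot: [0.769, 0.639, -0.001, -0.0]
wrist_force: [-0.5, 0.0, -0.4]
finger_gap: -0.0
```

```bash
python3 - <<'E'
from h import *
s=env.state();print(s["time"],s["tcp_pos"],s["wrist_force"],s["torque"])
for n in("top","side"): cv2.imwrite(f"pics/{n}14.png",eyes.capture(n)[:,:,::-1])
a=cv2.imread("pics/top14.png");b=cv2.imread("pics/side14.png")
cv2.imwrite("pics/14c.png",np.hstack([cv2.resize(a[130:230,260:410],(450,300)),cv2.resize(b[120:300,260:420],(337,300))]))
E
```

```text
21.7 [ 0.5369 -0.1523  0.1118] [-0.5382  0.0006 -0.4302] [ 0.044  -0.0084 -0.0096]
```

View pics/14c.png

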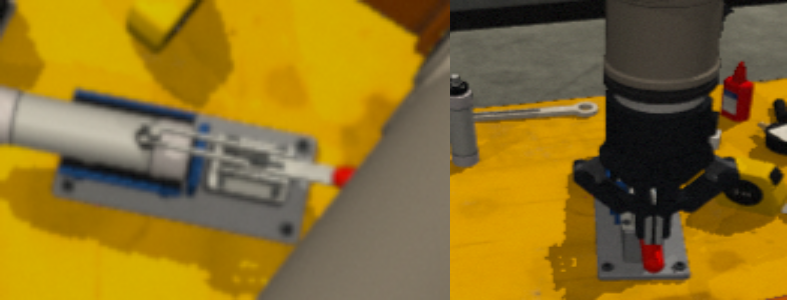

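{"api": "play_rows", "payload": {
  "steps": [
    [0, 0, 0, -1, 0, 3, 0],
    [0, 0, 0, -2, 0, 6, 0],
    [0, 0, 0, -2, 0, 8, 0],
    [0, 0, 0, -2, 0, 8, 0]
  ]
}}

```text
time: 22.2
tcp_pos: [0.5368, -0.154, 0.1045]
tool_rot: [0.769, 0.639, -0.0, -0.0]
wrist_force: [-1.4, 0.3, 3.6]
finger_gap: -0.0
```

{"api": "play_rows", "payload": {
  "steps": [
    [0, 0, 0, 0, 0, 2, 0],
    [0, 0, 0, 0, 0, 2, 0],
    [0, 0, 0, 0, 0, 2, 0]
  ]
}}

```text
time: 22.5
tcp_pos: [0.537, -0.1541, 0.1039]
tool_rot: [0.769, 0.639, 0.001, -0.001]
wrist_force: [-6.3, 2.3, 20.1]
finger_gap: 0.0005
```

{"api": "play_rows", "payload": {
  "steps": [
    [0, 0, 0, 0, 0, -5, 0],
    [0, 0, 0, 0, 0, -20, 0],
    [0, 0, 0, 0, 0, -50, 0],
    [0, 0, 0, 0, 0, -90, 0],
    [0, 0, 0, 0, 0, -130, 0],
    [0, 0, 0, 20, 0, -170, 0],
    [0, 0, 0, 70, 0, -200, 0],
    [0, 0, 0, 120, 0, -220, 0],
    [0, 0, 0, 170, 0, -230, 0],
    [0, 0, 0, 220, 0, -230, 0],
    [0, 0, 0, 270, 0, -230, 0],
    [0, 0, 0, 320, 0, -230, 0],
    [0, 0, 0, 370, 0, -230, 0],
    [0, 0, 0, 400, 0, -230, 0],
    [0, 0, 0, 400, 0, -230, 0]
  ]
}}

```text
time: 24.0
tcp_pos: [0.6094, 0.2486, 0.3317]
tool_rot: [0.765, 0.644, 0.0, -0.001]
wrist_force: [-0.1, 0.6, -0.2]
finger_gap: -0.0001
```

```bash
python3 - <<'E'
from h import *
s=env.state();print(s["time"],s["tcp_pos"],s["wrist_force"],s["torque"])
for n in("top","side"): cv2.imwrite(f"pics/{n}15.png",eyes.capture(n)[:,:,::-1])
p=crd(Q,[(0,0,70)])[0];ax=cy
ov("top","pics/top15.png","pics/15t.png",(230,130,410,230),p,ax,4)
ov("side","pics/side15.png","pics/15s.png",(280,150,400,300),p,ax,4)
for t in("handle_grip","clamp_foot"):
  for n in("top","side"):
    for d in models.search_frame(t,n):
      q=np.array(d["at"])-[Q[0],Q[1],.07];print(t,n,np.r_[q@cx,q@cy,q[2]],d["p"])
E
```

```text
24.0 [0.6094 0.2486 0.3317] [-0.1394  0.556  -0.2291] [ 0.0188 -0.0096  0.0113]
handle_grip top [-0.0019 -0.1183  0.0335] 0.59
handle_grip side [-0.0033 -0.1383  0.0306] 0.97
```

View pics/15t.png

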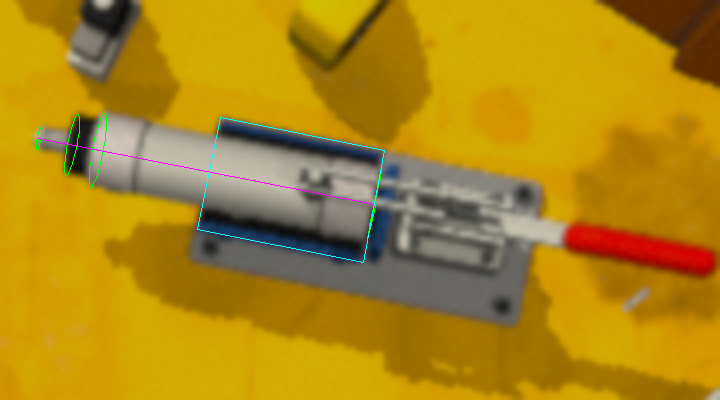

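View pics/15s.png

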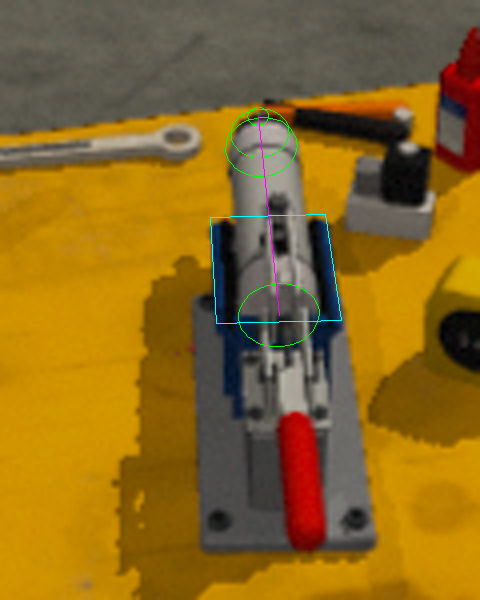

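```bash
python3 - <<'E'
from h import *
a=cv2.imread("pics/top11.png")[150:205,230:340];b=cv2.imread("pics/top15.png")[150:205,230:340]
cv2.imwrite("pics/cmp.png",np.vstack([cv2.resize(x,None,fx=5.4,fy=5.4,interpolation=cv2.INTER_CUBIC) for x in(a,b)]))
# rod/gland patch shift between the two pictures
g=[cv2.cvtColor(cv2.imread(f"pics/top{k}.png"),cv2.COLOR_BGR2GRAY).astype(np.float32)[150:190,232:280] for k in(11,15)]
print(cv2.phaseCorrelate(g[0],g[1],cv2.createHanningWindow((48,40),cv2.CV_32F)))
for y,z in((-147,96),(-62-118*np.cos(.117),86+118*np.sin(.117))):
  print(proj("side",crd(Q,[(0,y,z)])),proj("top",crd(Q,[(0,y,z)])))
E
```

```text
((0.019857048507478936, -0.03597637605214388), 0.9419709354639053)
[[355.2766 271.0543]] [[392.9426 192.4165]]
[[356.8428 283.2545]] [[408.4942 195.1716]]
```

View pics/cmp.png

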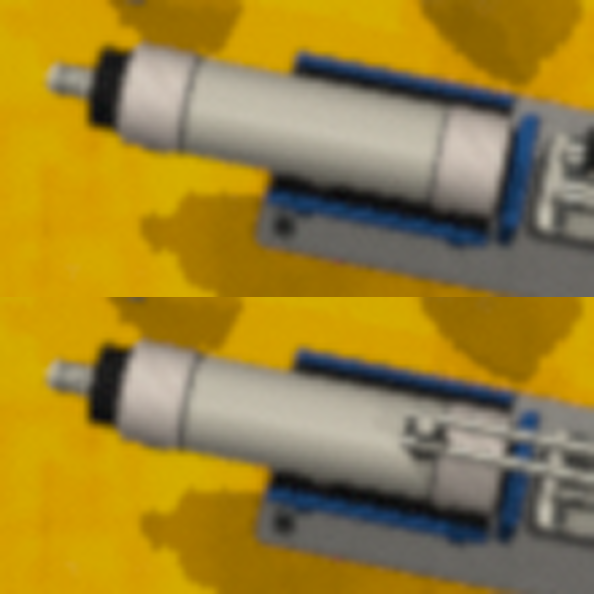

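```bash
python3 - <<'E'
from h import *
for x in(23,-23): print("stop top edge",proj("top",crd(Q,[(x,0,74)])), "V end",proj("top",crd(Q,[(31*np.sign(x),0,66)])), "V far", proj("top",crd(Q,[(31*np.sign(x),90,66)])))
im=cv2.imread("pics/top0.png").astype(int)
# profile of 'blueness' along cradle y, at z=74, x=+-18 (empty cradle) and brightness of cylinder top line now (z=90,x=0) 
k=cv2.imread("pics/top11.png")
def samp(img,P):
    u=proj("top",P).astype(np.float32);return cv2.remap(img,u[:,:1],u[:,1:],cv2.INTER_CUBIC)[:,0].astype(int)
ys=np.arange(-12,12,1.)
for x,z in((19,74),(-19,74)):
    c=samp(cv2.imread("pics/top0.png"),crd(Q,[(x,y,z) for y in ys]));print(x,[(int(y),int(v[0]-v[2])) for y,v in zip(ys,c)])
c=samp(k,crd(Q,[(0,y,90) for y in ys]));print("cyl rear top",[(int(y),v.tolist()) for y,v in zip(ys,c)])
ys=np.arange(140,192,2.)
c=samp(k,crd(Q,[(0,y,70+6) for y in ys]));print("rod",[(int(y),int(v[0])) for y,v in zip(ys,c)])
E
```

```text
stop top edge [[325.2192 169.9978]] V end [[325.72   167.0946]] V far [[284.6673 158.9675]]
stop top edge [[321.1423 190.9486]] V end [[320.2693 195.1028]] V far [[278.8588 186.9476]]
19 [(-12, -8), (-11, 1), (-10, 19), (-9, 42), (-8, 66), (-7, 81), (-6, 91), (-5, 87), (-4, 72), (-3, 50), (-2, 24), (-1, 9), (0, -2), (1, -4), (2, -4), (3, -4), (4, -2), (5, -2), (6, -1), (7, 1), (8, 2), (9, 2), (10, -1), (11, -2)]
-19 [(-12, 0), (-11, 11), (-10, 28), (-9, 52), (-8, 70), (-7, 86), (-6, 93), (-5, 94), (-4, 91), (-3, 76), (-2, 60), (-1, 37), (0, 18), (1, 5), (2, -2), (3, -3), (4, -3), (5, -1), (6, 0), (7, -1), (8, -1), (9, -1), (10, -1), (11, -1)]
cyl rear top [(-12, [72, 74, 73]), (-11, [76, 72, 67]), (-10, [83, 70, 61]), (-9, [96, 69, 51]), (-8, [108, 71, 43]), (-7, [115, 71, 34]), (-6, [114, 69, 30]), (-5, [106, 64, 27]), (-4, [97, 57, 22]), (-3, [83, 49, 22]), (-2, [63, 39, 22]), (-1, [54, 41, 35]), (0, [64, 62, 63]), (1, [90, 95, 98]), (2, [126, 137, 143]), (3, [157, 168, 175]), (4, [179, 191, 200]), (5, [182, 193, 203]), (6, [183, 195, 206]), (7, [181, 193, 204]), (8, [180, 191, 204]), (9, [181, 191, 204]), (10, [180, 191, 204]), (11, [179, 191, 204])]
rod [(140, 184), (142, 184), (144, 183), (146, 181), (148, 181), (150, 178), (152, 150), (154, 88), (156, 38), (158, 26), (160, 30), (162, 27), (164, 46), (166, 95), (168, 134), (170, 141), (172, 141), (174, 141), (176, 132), (178, 131), (180, 141), (182, 122), (184, 53), (186, 0), (188, 0), (190, 0)]
```

```bash
python3 - <<'E'
from h import *
def samp(img,P):
    u=proj("top",P).astype(np.float32);return cv2.remap(img,u[:,:1],u[:,1:],cv2.INTER_CUBIC)[:,0].astype(int)
ys=np.arange(-6,9,.1)
for f in(7,8,9,10,11,15):
  k=cv2.imread(f"pics/top{f}.png");o=[]
  for x in(-9,-6,6,9):
    z=70+np.sqrt(400-x*x)
    v=samp(k,crd(Q,[(x,y,z) for y in ys]))[:,2];hi=v[-20:].mean();o.append(ys[np.argmax(v>(hi+40)/2)])
  print(f,np.round(o,1))
E
```

```text
7 [7.2 7.1 6.9 7. ]
8 [6.7 6.6 6.7 6.8]
9 [2.1 2.3 2.4 2.1]
10 [1.7 1.6 1.4 1.4]
11 [1.6 1.5 1.4 1.4]
15 [ 1.8  1.5  1.4 -6. ]
```

The cylinder stayed put when the clamp closed. But the top view leaves 1–3 mm of doubt at the stop, so I will check with a light poke on the rod end.

```bash
python3 - <<'E'
from h import *
T=lambda y,z:(crd(Q,[(0,y,z)])[0],tool(0))
rows([T(225,200),T(215,66),T(200,66),T(195,66),T(190,66)])
E
```

```text
world [0.6045 0.2092 0.2   ] row [-0.0, -0.001, -0.002] [-29.1, -0.4, 133.5]
world [0.6026 0.1994 0.066 ] row [-0.0, -0.001, -0.002] [-39.3, -0.4, 267.4]
world [0.5999 0.1846 0.066 ] row [-0.0, -0.001, -0.002] [-54.3, -0.4, 267.4]
world [0.599  0.1797 0.066 ] row [-0.0, -0.001, -0.002] [-59.3, -0.4, 267.4]
world [0.598  0.1748 0.066 ] row [-0.0, -0.001, -0.002] [-64.3, -0.3, 267.4]
```

{"api": "play_rows", "payload": {
  "steps": [
    [0, 0, 0, -8, 0, 40, 0],
    [0, 0, 0, -18, 0, 85, 0],
    [0, 0, 0, -29, 0, 133, 0],
    [0, 0, 0, -33, 0, 175, 0],
    [0, 0, 0, -36, 0, 215, 0],
    [0, 0, 0, -39, 0, 245, 0],
    [0, 0, 0, -39, 0, 262, 0],
    [0, 0, 0, -39, 0, 267, 0],
    [0, 0, 0, -45, 0, 267, 0],
    [0, 0, 0, -50, 0, 267, 0],
    [0, 0, 0, -54, 0, 267, 0],
    [0, 0, 0, -54, 0, 267, 0]
  ]
}}

```text
time: 25.5
tcp_pos: [0.6008, 0.186, 0.067]
tool_rot: [0.769, 0.639, 0.001, -0.0]
wrist_force: [-0.3, -1.2, -0.6]
finger_gap: -0.0
```

{"api": "play_rows", "payload": {
  "steps": [
    [0, 0, 0, -1.5, 0, 0, 0],
    [0, 0, 0, -3, 0, 0, 0],
    [0, 0, 0, -3, 0, 0, 0]
  ]
}}

```text
time: 25.8
tcp_pos: [0.5996, 0.1839, 0.0659]
tool_rot: [0.769, 0.639, 0.0, -0.001]
wrist_force: [0.3, -0.7, 0.3]
finger_gap: -0.0003
```

{"api": "play_rows", "payload": {
  "steps": [
    [0, 0, 0, -1, 0, 0, 0],
    [0, 0, 0, -2, 0, 0, 0],
    [0, 0, 0, -2, 0, 0, 0]
  ]
}}

```text
time: 26.1
tcp_pos: [0.5992, 0.1818, 0.0657]
tool_rot: [0.769, 0.639, 0.0, -0.001]
wrist_force: [0.6, 0.2, 0.1]
finger_gap: -0.0001
```

{"api": "play_rows", "payload": {
  "steps": [
    [0, 0, 0, -1, 0, 0, 0],
    [0, 0, 0, -2, 0, 0, 0],
    [0, 0, 0, -2, 0, 0, 0]
  ]
}}

```text
time: 26.4
tcp_pos: [0.5989, 0.1798, 0.0658]
tool_rot: [0.769, 0.639, 0.0, -0.001]
wrist_force: [-0.5, -0.4, 0.3]
finger_gap: 0.0002
```

{"api": "play_rows", "payload": {
  "steps": [
    [0, 0, 0, -1, 0, 0, 0],
    [0, 0, 0, -1.5, 0, 0, 0],
    [0, 0, 0, -1.5, 0, 0, 0]
  ]
}}

```text
time: 26.7
tcp_pos: [0.5988, 0.1795, 0.0658]
tool_rot: [0.769, 0.64, 0.001, -0.001]
wrist_force: [0.9, 2.8, -0.2]
finger_gap: 0.0
```

Contact. I keep pushing gently to about 10 N.

{"api": "play_rows", "payload": {
  "steps": [
    [0, 0, 0, -1, 0, 0, 0],
    [0, 0, 0, -1, 0, 0, 0]
  ]
}}

```text
time: 26.9
tcp_pos: [0.5987, 0.1793, 0.0659]
tool_rot: [0.768, 0.64, 0.001, -0.001]
wrist_force: [1.2, 5.6, -0.1]
finger_gap: -0.0002
```

{"api": "play_rows", "payload": {
  "steps": [
    [0, 0, 0, -1, 0, 0, 0],
    [0, 0, 0, -1, 0, 0, 0]
  ]
}}

```text
time: 27.1
tcp_pos: [0.5987, 0.1793, 0.066]
tool_rot: [0.768, 0.64, 0.002, -0.001]
wrist_force: [1.4, 6.6, -0.5]
finger_gap: 0.0004
```

{"api": "play_rows", "payload": {
  "steps": [
    [0, 0, 0, -1, 0, 0, 0],
    [0, 0, 0, -2, 0, 0, 0],
    [0, 0, 0, -2, 0, 0, 0]
  ]
}}

```text
time: 27.4
tcp_pos: [0.5987, 0.1792, 0.0662]
tool_rot: [0.768, 0.641, 0.002, -0.002]
wrist_force: [1.8, 10.8, -0.1]
finger_gap: 0.0001
```

It holds rigidly at 11 N, so the rear end is against the stop. I back off slowly and rise clear.

{"api": "play_rows", "payload": {
  "steps": [
    [0, 0, 0, 2, 0, 0, 0],
    [0, 0, 0, 4, 0, 0, 0],
    [0, 0, 0, 7, 0, 0, 0],
    [0, 0, 0, 15, 0, 0, 0],
    [0, 0, 0, 28, 0, 0, 0],
    [0, 0, 0, 35, 0, -30, 0],
    [0, 0, 0, 40, 0, -70, 0],
    [0, 0, 0, 45, 0, -115, 0],
    [0, 0, 0, 50, 0, -160, 0],
    [0, 0, 0, 55, 0, -205, 0],
    [0, 0, 0, 60, 0, -240, 0],
    [0, 0, 0, 60, 0, -240, 0]
  ]
}}

```text
time: 28.6
tcp_pos: [0.6116, 0.235, 0.3114]
tool_rot: [0.768, 0.64, 0.004, 0.001]
wrist_force: [0.6, -0.1, 0.1]
finger_gap: -0.0001
```

```bash
python3 - <<'E'
from h import *
s=env.state();print(s["time"],s["tcp_pos"],s["wrist_force"])
for n in("top","side"): cv2.imwrite(f"pics/{n}16.png",eyes.capture(n)[:,:,::-1])
g=[cv2.cvtColor(cv2.imread(f"pics/top{k}.png"),cv2.COLOR_BGR2GRAY).astype(np.float32)[150:190,232:280] for k in(11,16)]
print(cv2.phaseCorrelate(g[0],g[1],cv2.createHanningWindow((48,40),cv2.CV_32F)))
a=cv2.imread("pics/top16.png");b=cv2.imread("pics/side16.png")
cv2.imwrite("pics/16c.png",np.hstack([cv2.resize(a[130:230,230:410],(468,260)),cv2.resize(b[150:300,280:420],(243,260))]))
E
```

```text
28.6 [0.6116 0.235  0.3114] [ 0.6332 -0.0637  0.1221]
((0.11917416721422924, -0.060340412605189186), 1.021174541115761)
```

View pics/16c.png

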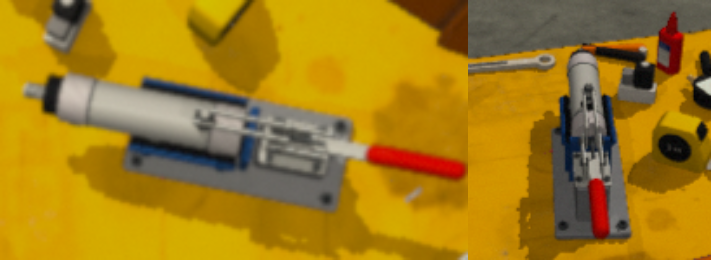

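The cylinder lies in the V with the gland and rod over the open end (left, about (35,92)). The foot is on the body and the red handle is fully down. The arm is clear of everything.

```bash
python3 -c "
from plant import env
print(env.finish_job())"
```

```text
the job is handed in; nothing more can be done
None
```

The larger cylinder is lying in the V of the blue cradle with its rear end against the stop and its gland and rod over the open end. The clamp is closed on it. I handed the job in at about 29 s, with the arm clear and touching nothing.

- **Laying it down:** I gripped it about 125 mm from its rear end, lifted it and turned it level. In the air its rear end drooped about 2.8° in the fingers; I corrected that before lowering it. I then lowered it into the V and slid it back until it met firm resistance.
- **Clamp:** I pushed the handle down with closed fingers until it stopped, at 20 N with no further travel. The finger tip ended at 104 mm, where the top of the level grip should be. The last picture shows the handle level and the foot on the body.
- **At the stop:** The top picture suggested a gap of 1 to 4 mm between the rear end and the stop. So I pressed lightly on the rod end after clamping. It held at 11 N without moving beyond the initial 0.5 mm of take-up. I take the gap to be an effect of the picture, not a real one.
- **Not confirmed:** The network did not find the clamp foot in the closed state, so its position is judged only by eye from the pictures. The network's two readings of the grip differed by about 20 mm along the handle.

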